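# Steady the rocking riser and line up the tins on it

### The arm

A 6-joint arm with a two-finger parallel gripper is mounted at the origin on the work surface. World frame = base frame: x ahead of the robot, y to its left, z up, the work surface at z = 0. Lengths are in m, angles in rad, forces in N, time in s.
With the tool pointing down it reaches from about 0.35 to 0.775 m from the base axis. Payload 7.3 kg.
Tool frame: the origin (TCP) lies at the very end of the fingers, on their centre line; the grasp point (between the pads) lies 19 mm behind it (robot.hold_point_z is the distance from the TCP to the grasp point, in m); z points along the fingers, y is the line along which they close (so a half turn about z gives the same grasp; the last joint's range is limited). The gripper opens to 92 mm and grips with 3 to 60 N. Pads are 19 mm wide; open, the fingers measure 130 mm over their backs; the gripper's body (75 mm by 190 mm) begins 47 mm behind the grasp point.
Start: joints at [1.074, 0.342, 1.524, -0, 1.275, -0.146], TCP at [0.18, 0.493, 0.227] pointing down, gripper open.
Joint ranges: [-2.53, 2.53], [-0.77, 2.02], [0.04, 2.7], [-1, 4.14], [0.28, 2.66], [-3.11, 3.11]. Speed limits (rad/s): [2.57, 2.57, 3.14, 3.14, 3.14, 3.14].

### API

Orientations are given as [roll, pitch, yaw] about the fixed x, y, z axes, in that order (R = Rz(yaw) Ry(pitch) Rx(roll)).
In Python, from plant import robot gives the robot as it stands.
- The arm moves only by the tool jog_arm, never from a script. Its arguments are lists of equal length, an entry for each row: "delta_pos": the shift along the tool's x, y, z in mm, a list of three; "spin": the turn about the tool's z in degrees. A call has exactly 5 rows; each row shifts and turns the commanded pose from where the row before left it, along the tool's axes as they then stand; what a row does not reach is not made up. A row lasts 1/8 s, in which the tool goes at most 62.5 mm and 10.7 degrees, less where a joint would pass 70% of its speed; a pose out of reach is approached as far as the arm can. A call is refused whole if a number of a shift passes 62.5 or a number of a turn 10.7, either way. A call with a gripper value outside its range is refused whole. "grip" is the closure, from -1 (fully open) to 1 (shut), so that 0 is half open, set as the call begins (left out, the last holds). The fingers move at their own pace and stop on an object; "squeeze" is the grip in N (left out, the last holds). Time passes only in rows, so rows that do not move let the fingers close, or fill a call up. It gives the time, the measured TCP pose, the force, the opening and the grip force at its end, in the units of the state.
- robot.get_obs(): the state, without advancing time (a new reading comes with each control period).
- robot.grab_frame(name): name is "scene" or "top" or "wrist"; returns the picture (420x560x3 uint8, red, green, blue); there is no depth.
- robot.camera_params(name): a dict with "mtx" (3x3 intrinsics, pixels), "rvec" (rotation vector, rad) and "tvec" (3), from world to camera coordinates, as OpenCV has them. Camera axes: x right, y down, z forward; pixel columns grow to the right and rows downward; lengths in m; the calibration is good to about 2 mm. The wrist camera is an equidistant fisheye: a pixel r from the principal point sees the ray r / f radians off the axis. A picture is of the moment at which its call begins: read the wrist's pose just before it. camera_params takes no time and is no camera call; for the wrist camera it gives the pose at the moment of the call.
- robot.finish_job(): hands the job in; it is judged then, once.
The state is a dict: "t": time; "q": joint angles; "qd": joint speeds; "joint_efforts": joint torques, N m; "tcp_pos": TCP position; "eef_rot": TCP orientation; "wrist_force": force on the tool from outside, world axes, zero at the start; "wrist_torque": the same for the moment, N m; "gripper_width": opening from 0.0 (shut) to 1.0 (fully open); "finger_force": force on a finger pad.
Only numpy, scipy, OpenCV 4.12 (cv2) and the standard library are available. Lean on these libraries where they do the work, as an engineer would, in place of code of your own. Each camera call takes 0.05 s, during which the arm holds its last target. There are 200 camera calls.

### The job

The low riser beside the coffee corner rocks: with the tins still off it, screw its two adjustable feet down until it stands level on all four feet without wobbling, and let go of it. Then stand every tin upright and square in the middle of a cork pad of its own on the riser, on neighbouring pads (any, in any order) so that they form one straight, even row without a gap, and leave the cup, can and bowl, and the riser's place on the worktop, as they are.

Things in the scene. Friction and masses are not known exactly. Their poses are not given: they have to be found in the camera images.
- riser_deck (a point): centre of the top face of the riser, a low aluminium plinth standing loose (deck 140 x 400 x 12 mm, 3 kg, not to be lifted). x along its short side, y along its long side, z up out of the deck; top 45 mm above the fixed feet's undersides. Fixed feet under two diagonal corners, levelling screws at the other two; while these are short it rests tipped up to 6 degrees about the fixed feet's diagonal and can rock to the other side
- fixed_foot_a (a point): underside centre of the round-ended fixed foot at deck x, y = (+48, -165) mm; its z is 0 when it stands on the worktop
- fixed_foot_b (a point): underside centre of the other fixed foot, at deck x, y = (-48, +165) mm
- screw_a (a joint): turn of levelling screw a (at deck x, y = (+48, +165) mm), rad; grows clockwise seen from above, which drives its foot down by 2 mm per rad. At 0 the foot is fully up, 10 mm short of the fixed feet; level with them at 5.0 rad; stops at 0 and 7 rad. Stays where left; takes 0.12 to 0.2 Nm
- knob_a (a point): grip point on the black knob of screw a, on the screw's axis (z, up): the knob's upright bar is 40 mm long (point x), 14 mm thick (point y), from 18 mm below to 14 mm above this point, on a flange of 20 mm radius, 8 mm thick. Turns and sinks with the screw: this point is 41 mm above the deck's top at 0 rad, 31 mm at 5 rad
- foot_a (a point): centre of the underside of screw a's round rubber foot (radius 12 mm); its z is the gap between that foot and the worktop
- screw_b (a joint): turn of levelling screw b (at deck x, y = (-48, -165) mm), rad; grows clockwise seen from above, which drives its foot down by 2 mm per rad. At 0 the foot is fully up, 10 mm short of the fixed feet; level with them at 5.0 rad; stops at 0 and 7 rad. Stays where left; takes 0.12 to 0.2 Nm
- knob_b (a point): grip point on the black knob of screw b, on the screw's axis (z, up): the knob's upright bar is 40 mm long (point x), 14 mm thick (point y), from 18 mm below to 14 mm above this point, on a flange of 20 mm radius, 8 mm thick. Turns and sinks with the screw: this point is 41 mm above the deck's top at 0 rad, 31 mm at 5 rad
- foot_b (a point): centre of the underside of screw b's round rubber foot (radius 12 mm); its z is the gap between that foot and the worktop
- pad0 (a point): centre of cork pad 0 of the four on the deck (56 mm squares, flush with the deck's top, in one row along the deck's long middle line, 76 mm apart); axes as the deck's
- pad1 (a point): centre of cork pad 1 of the four on the deck (56 mm squares, flush with the deck's top, in one row along the deck's long middle line, 76 mm apart); axes as the deck's
- pad2 (a point): centre of cork pad 2 of the four on the deck (56 mm squares, flush with the deck's top, in one row along the deck's long middle line, 76 mm apart); axes as the deck's
- pad3 (a point): centre of cork pad 3 of the four on the deck (56 mm squares, flush with the deck's top, in one row along the deck's long middle line, 76 mm apart); axes as the deck's
- tin0_mid (a point): centre (half-way up) of a flat square steel tin, 51 x 51 x 36 mm, about 160 g, lid up, z up, x and y along its sides; stands on the worktop at the start. The four tins are alike; some may be absent
- tin1_mid (a point): centre (half-way up) of a flat square steel tin, 51 x 51 x 36 mm, about 160 g, lid up, z up, x and y along its sides; stands on the worktop at the start. The four tins are alike; some may be absent
- tin2_mid (a point): centre (half-way up) of a flat square steel tin, 51 x 51 x 36 mm, about 160 g, lid up, z up, x and y along its sides; stands on the worktop at the start. The four tins are alike; some may be absent
- tin3_mid (a point): centre (half-way up) of a flat square steel tin, 51 x 51 x 36 mm, about 160 g, lid up, z up, x and y along its sides; stands on the worktop at the start. The four tins are alike; some may be absent
- paper_cup: a white paper cup, 90 mm high; leave alone; origin at the centre of its underside
- paint_can: a 110 mm high can with a white label; leave alone; origin at the centre of its underside
- bowl: a blue bowl, 120 mm across; leave alone; origin at the centre of its underside
Mind the look-alikes: they are no part of the job. What is shaped like the part that bears tin0_mid but orange or turquoise is not meant.

How it is judged:
By the outcome, as a careful person would: the job done as asked, in the order asked, and still so for the second after the job is handed in, with the robot touching nothing.
Of tin0, tin1, tin2, tin3 only 2 to 4 are there at a start; the rules pass over those that are not, and their reading is None.
At some moment in a run one of tin0, tin1, tin2, tin3 may be knocked a few centimetres aside while the robot is not near it.
Once in a run the grip may slacken for a moment while it holds something.
It also fails if it takes over 210 s, if anything falls off the work surface, if the arm or the gripper's body presses on something with over 40 N, if the wrist force passes 120 N, or if a joint passes its speed limit or range.

## Working session

There is one attempt and no reset: what is moved stays moved. The work goes in short steps, Python scripts to look and compute and a tool call to move; the robot and the scene stay as the last step left them, time stands still between calls to the robot, and variables do not carry over. Pictures are saved under pics/ and viewed, at most 14 in all, crops included, and the job is handed in when it is done.

Besides the shell and the picture viewer there is one more tool, called after "Call:" by a JSON object that holds its "api" and its "payload", one argument or row to a line. jog_arm: Moves the arm, as the interface text tells. Its arguments: {"type":"object","properties":{"delta_pos":{"type":"array","items":{"type":"array","items":{"type":"number"}}},"spin":{"type":"array","items":{"type":"number"}},"grip":{"type":"number"},"squeeze":{"type":"number"}},"required":["delta_pos","spin"]}

```bash
mkdir -p pics; ls; python3 - <<'E'
from plant import robot
import cv2
o=robot.get_obs();print(o)
for n in ("scene","top"):
    p=robot.camera_params(n);print(n,p)
    cv2.imwrite(f"pics/{n}0.png",robot.grab_frame(n)[:,:,::-1])
E
```

```text
pics
{'t': 0.0, 'q': array([ 1.07402230e+00,  3.42718789e-01,  1.52502330e+00,  1.05452023e-05,
        1.27538049e+00, -1.45975558e-01]), 'qd': array([ 1.91742843e-05, -1.21176059e-03,  8.95190071e-05, -6.67909178e-04,
       -1.49126204e-03,  3.66196681e-04]), 'joint_efforts': array([ 1.24086666e-03, -4.31243598e+01, -2.44222087e+01,  7.16754911e-02,
        5.60031622e-02, -1.50385613e-04]), 'tcp_pos': array([0.1801843 , 0.49268066, 0.22604481]), 'eef_rot': array([-3.14008047e+00, -2.32514708e-04,  2.79079093e+00]), 'wrist_force': array([ 0.26019109, -0.02517536, -0.08177325]), 'wrist_torque': array([ 0.04320965, -0.0054635 , -0.01139822]), 'finger_force': 0.0, 'gripper_width': 1.0012238118709784}
scene {'mtx': array([[446.90164774,   0.        , 273.63737735],
       [  0.        , 446.90164774, 213.50387169],
       [  0.        ,   0.        ,   1.        ]]), 'rvec': array([ 2.05405257,  0.97650665, -0.45155426]), 'tvec': array([-0.36095361, -0.1502048 ,  1.61547582])}
top {'mtx': array([[407.04948712,   0.        , 282.10652232],
       [  0.        , 407.04948712, 215.53936629],
       [  0.        ,   0.        ,   1.        ]]), 'rvec': array([ 2.14781058, -2.19293439,  0.10498614]), 'tvec': array([0.03892277, 0.52440975, 1.13752914])}
```

View pics/top0.png

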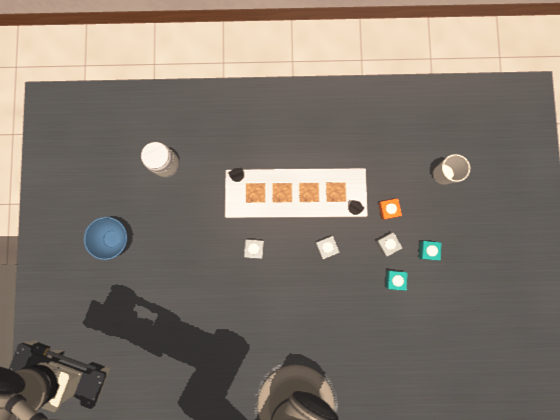

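View pics/scene0.png

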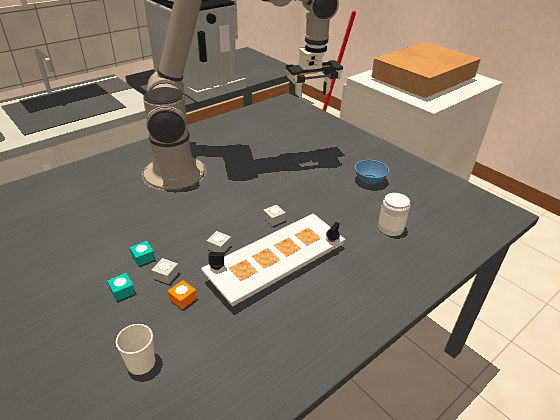

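The top view shows three steel tins with white lids at (254,249), (328,247) and (390,244). The riser spans (225..367, 169..217), with black knobs at (237,174) and (356,208).
Look-alikes of the steel tins are orange at (391,209) and turquoise at (432,251) and (398,281). I choose the grey ones and check them in a crop.

```bash
cat > h.py <<'E'
import numpy as np,cv2
from plant import robot
from scipy.spatial.transform import Rotation as R
def ray(n,px,p=None):
    p=p or robot.camera_params(n);K=p["mtx"];Rm=cv2.Rodrigues(np.array(p["rvec"],float))[0]
    x=(px[0]-K[0,2])/K[0,0];y=(px[1]-K[1,2])/K[1,1]
    if n=="wrist":
        r=np.hypot(x,y);d=np.array([x/r*np.sin(r),y/r*np.sin(r),np.cos(r)]) if r>1e-9 else np.array([0,0,1.])
    else: d=np.array([x,y,1.])
    return -Rm.T@np.ravel(p["tvec"]),Rm.T@d
def at(n,px,z,p=None):
    o,d=ray(n,px,p);return o+d*(z-o[2])/d[2]
def proj(n,X,p=None):
    p=p or robot.camera_params(n);K=p["mtx"];Rm=cv2.Rodrigues(np.array(p["rvec"],float))[0]
    c=np.atleast_2d(X)@Rm.T+np.ravel(p["tvec"])
    if n=="wrist":
        r=np.hypot(c[:,0],c[:,1]);s=np.arctan2(r,c[:,2])/np.maximum(r,1e-12);u=c[:,:2]*s[:,None]
    else:u=c[:,:2]/c[:,2:]
    return u*[K[0,0],K[1,1]]+K[:2,2]
def yaw():return R.from_euler('xyz',robot.get_obs()["eef_rot"]).as_matrix()
def togo(X,yawy=None):
    """tool-frame mm from TCP to world X, and spin deg so that the tool y axis lies along world yaw yawy (mod 180)"""
    o=robot.get_obs();M=R.from_euler('xyz',o["eef_rot"]).as_matrix()
    d=M.T@(np.array(X)-o["tcp_pos"])*1000
    s=None
    if yawy is not None:
        a=np.arctan2(M[1,1],M[0,1]);s=-np.degrees((yawy-a+np.pi/2)%np.pi-np.pi/2)  # tool z down
    return np.round(d,1),s
def snap(n,name,crop=None,k=1):
    import pickle
    p=robot.camera_params(n);im=robot.grab_frame(n);pickle.dump(p,open(f"pics/{name}.pkl","wb"))
    im=im[:,:,::-1]
    cv2.imwrite(f"pics/{name}_raw.png",im)
    if crop: x,y,w,h=crop;im=im[y:y+h,x:x+w]
    im=cv2.resize(im,None,fx=k,fy=k,interpolation=cv2.INTER_CUBIC)
    cv2.imwrite(f"pics/{name}.png",im);return p,im
E
python3 - <<'E'
from h import *
for n,px,z in [("tinL",(254,249),.036),("tinM",(328,247),.036),("tinR",(390,244),.036),("kA",(237,174),.09),("kB",(356,208),.09),("c",(225,170),.045),("c",(366,169),.045),("c",(367,217),.045),("c",(226,217),.045),("or",(391,209),.036)]:
    print(n,at("top",px,z).round(3))
im=cv2.imread("pics/top0.png")[150:300,215:450]
cv2.imwrite("pics/c.png",cv2.resize(im,None,fx=3.4,fy=3.4,interpolation=cv2.INTER_CUBIC))
p=robot.camera_params("wrist");print(p["mtx"]);Rm=cv2.Rodrigues(p["rvec"])[0];print(-Rm.T@p["tvec"],Rm)
print(togo([.55,.14,.35],np.pi/2))
E
```

```text
tinL [0.431 0.109 0.036]
tinM [ 0.433 -0.099  0.036]
tinR [ 0.437 -0.274  0.036]
kA [0.635 0.149 0.09 ]
kB [ 0.535 -0.172  0.09 ]
c [0.657 0.188 0.045]
c [ 0.651 -0.213  0.045]
c [ 0.514 -0.21   0.045]
c [0.522 0.186 0.045]
or [ 0.536 -0.281  0.036]
[[325.1922621    0.         285.38907215]
 [  0.         325.1922621  211.03027447]
 [  0.           0.           1.        ]]
[0.10313156 0.52125531 0.38429856] [[ 3.43907763e-01  9.39003292e-01 -5.17850843e-04]
 [ 8.95443795e-01 -3.27788077e-01  3.01223151e-01]
 [ 2.82679785e-01 -1.04056686e-01 -9.53553535e-01]]
(array([-468.5, -204.4, -123.7]), np.float64(-20.097998761783945))
```

View pics/c.png

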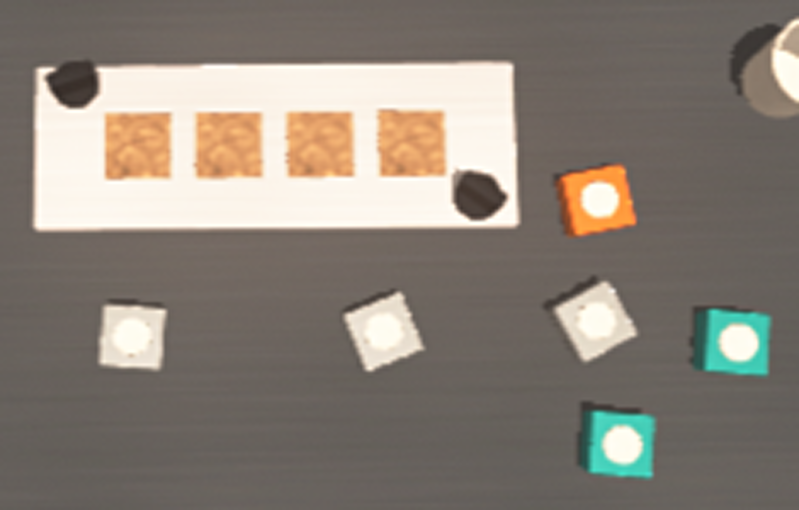

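```bash
python3 - <<'E'
from h import *
print(togo([.56,0.0,.30],np.pi/2))
E
```

```text
(array([-526. , -332.3,  -73.6]), np.float64(-20.097998761783945))
```

Call:
{"api": "jog_arm", "payload": {
  "delta_pos": [
    [-44,-28,-10],
    [-44,-28,-10],
    [-44,-28,-10],
    [-44,-28,-10],
    [-44,-28,-10]
  ],
  "spin": [0,0,0,0,0]
}}

```text
t: 0.72
tcp_pos: [0.3395, 0.2845, 0.2769]
eef_rot: [-3.141, -0.0, 2.791]
wrist_force: [1.1, 0.4, 0.0]
gripper_width: 0.997
finger_force: 0.0
```

Call:
{"api": "jog_arm", "payload": {
  "delta_pos": [
    [-44,-28,-6],
    [-44,-28,-6],
    [-44,-28,-6],
    [-44,-28,-6],
    [-44,-28,0]
  ],
  "spin": [0,0,0,0,0]
}}

```text
t: 1.35
tcp_pos: [0.4983, 0.0774, 0.3009]
eef_rot: [3.141, 0.0, 2.791]
wrist_force: [0.7, 0.1, -0.6]
gripper_width: 1.002
finger_force: 0.0
```

Call:
{"api": "jog_arm", "payload": {
  "delta_pos": [
    [-44,-28,0],
    [-44,-28,0],
    [0,0,0],
    [0,0,0],
    [0,0,0]
  ],
  "spin": [0,0,-10,-10,0]
}}

```text
t: 1.98
tcp_pos: [0.5606, -0.0041, 0.3002]
eef_rot: [3.141, -0.001, 3.138]
wrist_force: [-0.1, -0.2, 0.0]
gripper_width: 1.0
finger_force: 0.0
```

```bash
python3 - <<'E'
from h import *
o=robot.get_obs();print(o["tcp_pos"],o["eef_rot"],o["q"],o["t"])
snap("wrist","w1",(0,0,560,420),1.42)
E
```

```text
[ 0.56062797 -0.00408974  0.30021518] [ 3.14138089e+00 -1.01601734e-03  3.13798893e+00] [-1.44030890e-01  3.66059093e-01  1.28628260e+00  6.76929132e-05
  1.49028661e+00 -1.71122886e+00] 1.975
```

View pics/w1.png

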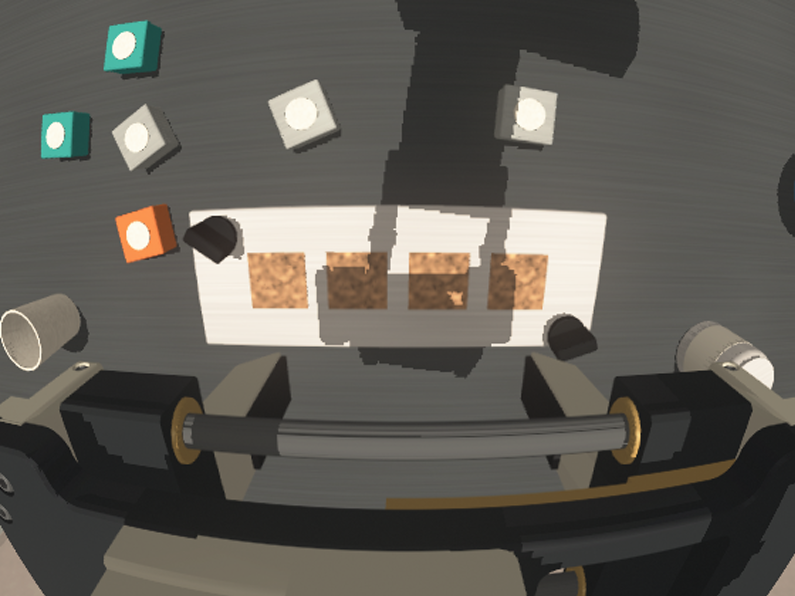

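The wrist view shows the full riser. Its pads run from (248,254) to (547,308), the knobs are at (212,238) and (571,337), and the steel tins are at (302,113), (529,116) and (137,136). I'll fit the riser's pose from the pad and deck corners.

```bash
cat > fit.py <<'E'
from h import *
from scipy.optimize import least_squares
ax=np.array([-96,330,0.])/343.68
def pose(v):
    # v: x,y of deck centre foot-line mid, yaw, tau ; + tau lowers...
    Rm=R.from_euler('z',v[2])*R.from_rotvec(ax*v[3])
    t=np.array([v[0],v[1],0])+Rm.apply([0,0,.045])
    return Rm,t
def fit(pts,mod,p,n="wrist"):
    f=lambda v:(proj(n,pose(v)[0].apply(mod)+pose(v)[1],p)-pts).ravel()
    best=None
    for s in(-.1,.1):
        r=least_squares(f,[.58,-.01,0,s],loss="soft_l1")
        if best is None or r.cost<best.cost:best=r
    return best
def corners():
    return np.array([(sx*.028,c+sy*.028,0) for c in(-.114,-.038,.038,.114) for sx,sy in((-1,-1),(-1,1),(1,1),(1,-1))])
E
python3 - <<'E'
from fit import *
import pickle
p=pickle.load(open("pics/w1.pkl","rb"));g=cv2.cvtColor(cv2.imread("pics/w1_raw.png"),6)
G=[(248,254),(306,252),(308,308),(250,308),(327,252),(386,252),(387,308),(327,308),(409,252),(468,252),(469,308),(408,308),(488,254),(547,254),(544,309),(488,309)]
G=(np.array(G)/1.42).astype(np.float32)
c=cv2.cornerSubPix(g,G.reshape(-1,1,2).copy(),(3,3),(-1,-1),(3,50,.01)).reshape(-1,2)
ok=np.linalg.norm(c-G,axis=1)<2;print(ok.sum())
D=np.array([(190,212),(605,214),(590,347),(208,345)])/1.42
mod=np.vstack([corners()[ok],[(-.07,-.2,0),(-.07,.2,0),(.07,.2,0),(.07,-.2,0)]])
r=fit(np.vstack([c[ok],D]),mod,p);print(r.x,r.cost,np.degrees(r.x[3]));print(r.fun.reshape(-1,2).round(1).tolist())
Rm,t=pose(r.x)
for n,q in dict(a=(.048,.165),b=(-.048,-.165)).items():
    print(n,[(Rm.apply([*q,h])+t).round(4).tolist() for h in(0,.041,.031)], proj("wrist",Rm.apply([[*q,.055],[*q,.041]])+t,p)*1.42)
for k,px in dict(M=(302,113),L=(531,115),R=(137,136)).items(): print(k,at("wrist",np.array(px)/1.42,.036,p).round(4))
cv2.imwrite("pics/kk.png",np.hstack([cv2.resize(cv2.imread("pics/w1_raw.png")[y:y+60,x:x+60],(390,390),interpolation=2) for x,y in((120,140),(372,210))]))
E
```

```text
14
[ 0.5889597  -0.01144482 -0.01231762  0.03995857] 6.7313374725116075 2.2894575138177453
[[0.0, -1.2], [-0.2, 1.0], [0.3, 0.4], [-0.0, 0.2], [0.3, -0.3], [0.1, 0.4], [-0.1, 0.2], [-0.2, -0.3], [0.2, -0.3], [-1.8, 0.9], [0.3, 0.2], [0.6, -0.8], [0.4, 0.4], [0.3, 0.4], [-1.2, -0.5], [1.8, -0.5], [-0.5, -0.1], [-1.7, 0.3]]
a [[0.6406, 0.1534, 0.0413], [0.6422, 0.1539, 0.0822], [0.6418, 0.1537, 0.0723]] [[580.19139436 351.74199551]
 [575.0475324  345.18265094]]
b [[0.5407, -0.1753, 0.0486], [0.5423, -0.1749, 0.0896], [0.5419, -0.175, 0.0796]] [[199.97436502 246.01735341]
 [206.33569266 242.25378368]]
M [ 0.4336 -0.0968  0.036 ]
L [0.4348 0.1123 0.036 ]
R [ 0.438 -0.273  0.036]
```

View pics/kk.png

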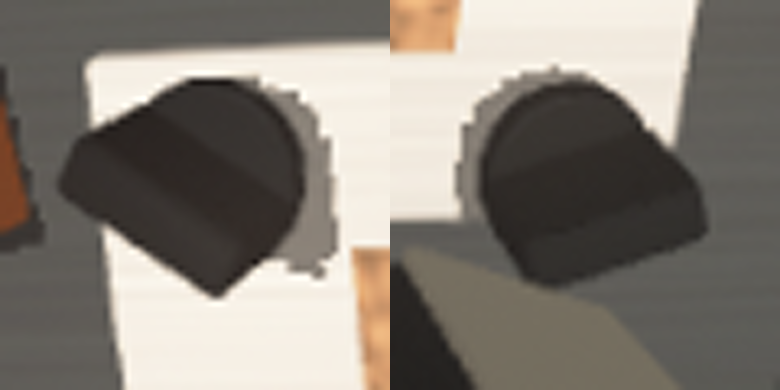

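In the crop, knob b's bar top runs from (60..80,140..185) to (215..245,245..298) and knob a's runs from (520..552,240..290) to (695..708,185..232). I'll fit the knob heights and angles.

```bash
cat >> fit.py <<'E'
def knob(v,q,pts,p,free=True):
    Rm,t=pose(v);pts=np.array(pts)
    def f(u):
        a=u[1];e=np.array([np.cos(a),np.sin(a),0]);n=np.array([-e[1],e[0],0])
        c=np.array([*q,u[0]+.014])+np.array([u[2],u[3],0])
        X=[c+s*.02*e+k*.007*n for s,k in((-1,-1),(1,-1),(1,1),(-1,1))]
        P=proj("wrist",Rm.apply(X)+t,p)
        d=np.linalg.norm(P[:,None]-pts[None],axis=2);return np.append(d.min(1),np.array(u[2:])*2000)
    b=min((least_squares(f,[.037,a0,0,0]) for a0 in np.arange(0,3.14,.3)),key=lambda r:r.cost)
    return b.x,b.cost
E
python3 - <<'E'
from fit import *
import pickle
p=pickle.load(open("pics/w1.pkl","rb"));v=[0.58896,-0.01144482,-0.01231762,0.03995857]
B=np.array([(80,140),(245,245),(215,298),(60,185)])/6.5+(120,140)
A=(np.array([(520,240),(695,185),(708,232),(552,290)])-(390,0))/6.5+(372,210)
for n,q,P in(("a",(.048,.165),A),("b",(-.048,-.165),B)):
    x,c=knob(v,q,P,p);print(n,x.round(4),c,"screw",(.041-x[0])/.002,"deg",np.degrees(x[1])%180)
E
```

```text
a [ 3.6500e-02 -1.2281e+00  1.0000e-04 -0.0000e+00] 7.566497198710657 screw 2.2324006130823513 deg 109.63379554267102
b [3.600e-02 9.675e-01 5.000e-04 1.000e-04] 5.9014448746397505 screw 2.523042440586914 deg 55.435817637160426
```

Call:
{"api": "jog_arm", "payload": {
  "delta_pos": [
    [0,0,0],
    [0,0,0],
    [0,0,0],
    [0,0,0],
    [0,0,0]
  ],
  "spin": [10,10,10,10,10],
  "grip": 1,
  "squeeze": 10
}}

```text
t: 2.65
tcp_pos: [0.5606, -0.0037, 0.3006]
eef_rot: [-3.141, -0.0, 2.258]
wrist_force: [-0.1, -0.0, -0.1]
gripper_width: 0.505
finger_force: 0.0
```

Call:
{"api": "jog_arm", "payload": {
  "delta_pos": [
    [0,0,0],
    [0,0,0],
    [0,0,0],
    [0,0,0],
    [0,0,0]
  ],
  "spin": [10,10,10,1,0]
}}

```text
t: 3.28
tcp_pos: [0.5607, -0.0038, 0.3007]
eef_rot: [3.142, -0.0, 1.728]
wrist_force: [0.2, -0.1, 0.2]
gripper_width: 0.011
finger_force: 0.0
```

```bash
cat >> fit.py <<'E'
v0=[0.58896,-0.01144482,-0.01231762,0.03995857]
def W(q,v=v0):
    Rm,t=pose(v);return Rm.apply(q)+t
E
python3 - <<'E'
from fit import *
print(robot.get_obs()["q"][5],robot.get_obs()["eef_rot"])
for q in((.05,.12,0),(0,0,0),(-.05,-.12,0),(.048,.165,.036)):print(W(q).round(4),togo(W(q),np.radians(19)))
E
```

```text
-0.3006173661614757 [ 3.14159026e+00 -6.84555378e-05  1.72787808e+00]
[0.6421 0.1084 0.0417] (array([ 98.1,  97.9, 259. ]), np.float64(-9.999878235492584))
[ 0.5907 -0.011   0.045 ] (array([-11.8,  28.5, 255.7]), np.float64(-9.999878235492584))
[ 0.5393 -0.1303  0.0482] (array([-121.6,  -41. ,  252.5]), np.float64(-9.999878235492584))
[0.642  0.1538 0.0773] (array([142.9, 105. , 223.5]), np.float64(-9.999878235492584))
```

Call:
{"api": "jog_arm", "payload": {
  "delta_pos": [
    [30,30,40],
    [30,30,40],
    [30,30,40],
    [8,8,50],
    [0,0,50]
  ],
  "spin": [0,0,0,0,0]
}}

```text
t: 3.9
tcp_pos: [0.6428, 0.1093, 0.0789]
eef_rot: [3.141, -0.0, 1.729]
wrist_force: [0.0, -0.4, 0.1]
gripper_width: 0.003
finger_force: 0.0
```

Call:
{"api": "jog_arm", "payload": {
  "delta_pos": [
    [0,0,20],
    [0,0,12],
    [0,0,1],
    [0,0,0],
    [0,0,0]
  ],
  "spin": [0,0,0,0,0]
}}

```text
t: 4.53
tcp_pos: [0.6432, 0.1081, 0.0491]
eef_rot: [3.139, 0.0, 1.726]
wrist_force: [-0.1, 0.2, 0.4]
gripper_width: 0.011
finger_force: 0.0
```

Call:
{"api": "jog_arm", "payload": {
  "delta_pos": [
    [0,0,0.5],
    [0,0,0.5],
    [0,0,0.5],
    [0,0,0.5],
    [0,0,0]
  ],
  "spin": [0,0,0,0,0]
}}

```text
t: 5.15
tcp_pos: [0.6424, 0.1081, 0.0456]
eef_rot: [-3.141, -0.0, 1.726]
wrist_force: [-0.2, -0.1, -0.5]
gripper_width: 0.007
finger_force: 0.0
```

Call:
{"api": "jog_arm", "payload": {
  "delta_pos": [
    [0,0,0.5],
    [0,0,0.5],
    [0,0,0.5],
    [0,0,0.5],
    [0,0,0]
  ],
  "spin": [0,0,0,0,0]
}}

```text
t: 5.78
tcp_pos: [0.6424, 0.108, 0.0436]
eef_rot: [-3.142, -0.0, 1.726]
wrist_force: [-0.6, -0.1, -0.3]
gripper_width: 0.002
finger_force: 0.0
```

Call:
{"api": "jog_arm", "payload": {
  "delta_pos": [
    [0,0,0.5],
    [0,0,0.5],
    [0,0,0],
    [0,0,0],
    [0,0,0]
  ],
  "spin": [0,0,0,0,0]
}}

```text
t: 6.4
tcp_pos: [0.6425, 0.1081, 0.0428]
eef_rot: [3.141, -0.0, 1.726]
wrist_force: [0.6, 0.0, -0.3]
gripper_width: 0.007
finger_force: 0.0
```

Call:
{"api": "jog_arm", "payload": {
  "delta_pos": [
    [0,0,0.5],
    [0,0,0.5],
    [0,0,0],
    [0,0,0],
    [0,0,0]
  ],
  "spin": [0,0,0,0,0]
}}

```text
t: 7.02
tcp_pos: [0.6425, 0.1081, 0.0417]
eef_rot: [3.142, -0.0, 1.726]
wrist_force: [0.6, -0.5, -0.2]
gripper_width: 0.004
finger_force: 0.0
```

Call:
{"api": "jog_arm", "payload": {
  "delta_pos": [
    [0,0,0.5],
    [0,0,0.5],
    [0,0,0],
    [0,0,0],
    [0,0,0]
  ],
  "spin": [0,0,0,0,0]
}}

```text
t: 7.65
tcp_pos: [0.6425, 0.1081, 0.0407]
eef_rot: [3.142, -0.0, 1.726]
wrist_force: [0.3, -0.3, -0.4]
gripper_width: 0.005
finger_force: 0.0
```

Call:
{"api": "jog_arm", "payload": {
  "delta_pos": [
    [0,0,0.5],
    [0,0,0.5],
    [0,0,0],
    [0,0,0],
    [0,0,0]
  ],
  "spin": [0,0,0,0,0]
}}

```text
t: 8.28
tcp_pos: [0.6425, 0.1081, 0.0398]
eef_rot: [3.141, -0.0, 1.726]
wrist_force: [-0.4, 0.3, 0.3]
gripper_width: 0.006
finger_force: 0.0
```

Call:
{"api": "jog_arm", "payload": {
  "delta_pos": [
    [0,0,0.5],
    [0,0,0.5],
    [0,0,0],
    [0,0,0],
    [0,0,0]
  ],
  "spin": [0,0,0,0,0]
}}

```text
t: 8.9
tcp_pos: [0.6426, 0.1081, 0.0391]
eef_rot: [3.141, -0.0, 1.726]
wrist_force: [-1.5, -0.1, 5.8]
gripper_width: 0.005
finger_force: 2.6
```

Call:
{"api": "jog_arm", "payload": {
  "delta_pos": [
    [0,0,-15],
    [-40,-25,0],
    [-40,-25,0],
    [-30,-19.5,0],
    [0,0,5]
  ],
  "spin": [0,0,0,0,0]
}}

```text
t: 9.52
tcp_pos: [0.5906, -0.0136, 0.0496]
eef_rot: [3.141, 0.0, 1.723]
wrist_force: [0.2, -0.3, -0.8]
gripper_width: 0.009
finger_force: 0.0
```

Call:
{"api": "jog_arm", "payload": {
  "delta_pos": [
    [0,0,1],
    [0,0,1],
    [0,0,0.5],
    [0,0,0],
    [0,0,0]
  ],
  "spin": [0,0,0,0,0]
}}

```text
t: 10.15
tcp_pos: [0.5909, -0.0111, 0.0462]
eef_rot: [3.141, -0.0, 1.727]
wrist_force: [-0.9, 0.8, 0.4]
gripper_width: 0.002
finger_force: 0.0
```

Call:
{"api": "jog_arm", "payload": {
  "delta_pos": [
    [0,0,0.5],
    [0,0,0.5],
    [0,0,0],
    [0,0,0],
    [0,0,0]
  ],
  "spin": [0,0,0,0,0]
}}

```text
t: 10.78
tcp_pos: [0.5908, -0.0114, 0.0452]
eef_rot: [3.142, -0.0, 1.726]
wrist_force: [-0.1, 0.3, 0.7]
gripper_width: 0.004
finger_force: 0.0
```

Call:
{"api": "jog_arm", "payload": {
  "delta_pos": [
    [0,0,0.5],
    [0,0,0],
    [0,0,0],
    [0,0,0],
    [0,0,0]
  ],
  "spin": [0,0,0,0,0]
}}

```text
t: 11.4
tcp_pos: [0.5909, -0.0114, 0.0448]
eef_rot: [3.141, 0.0, 1.726]
wrist_force: [-0.4, 0.6, 2.4]
gripper_width: 0.005
finger_force: 1.3
```

Call:
{"api": "jog_arm", "payload": {
  "delta_pos": [
    [0,0,0.5],
    [0,0,0],
    [0,0,0],
    [0,0,0],
    [0,0,0]
  ],
  "spin": [0,0,0,0,0]
}}

```text
t: 12.02
tcp_pos: [0.5909, -0.0114, 0.0447]
eef_rot: [3.141, 0.0, 1.726]
wrist_force: [-2.3, -0.0, 5.7]
gripper_width: 0.003
finger_force: 2.9
```

Call:
{"api": "jog_arm", "payload": {
  "delta_pos": [
    [0,0,0.5],
    [0,0,0],
    [0,0,0],
    [0,0,0],
    [0,0,0]
  ],
  "spin": [0,0,0,0,0]
}}

```text
t: 12.65
tcp_pos: [0.5909, -0.0114, 0.0447]
eef_rot: [3.141, 0.0, 1.726]
wrist_force: [-2.4, 0.1, 9.4]
gripper_width: 0.003
finger_force: 4.4
```

```bash
python3 - <<'E'
from fit import *
import pickle
p=pickle.load(open("pics/w1.pkl","rb"));g=cv2.cvtColor(cv2.imread("pics/w1_raw.png"),6)
G=[(248,254),(306,252),(308,308),(250,308),(327,252),(386,252),(387,308),(327,308),(409,252),(468,252),(469,308),(408,308),(488,254),(547,254),(544,309),(488,309)]
G=(np.array(G)/1.42).astype(np.float32)
D=np.array([(190,212),(605,214),(590,347),(208,345)])/1.42
mod=np.vstack([corners(),[(-.07,-.2,0),(-.07,.2,0),(.07,.2,0),(.07,-.2,0)]])
P=np.vstack([G,D])
f=lambda u:(proj("wrist",W(mod,[u[0],u[1],u[2],.0675])+[0,0,0],p)-P).ravel()
r=least_squares(f,[.59,-.01,0],loss="soft_l1");v=[*r.x,.0675];print(v,r.cost)
B=np.array([(80,140),(245,245),(215,298),(60,185)])/6.5+(120,140)
A=(np.array([(520,240),(695,185),(708,232),(552,290)])-(390,0))/6.5+(372,210)
for n,q,P in(("a",(.048,.165),A),("b",(-.048,-.165),B)):
    x,c=knob(v,q,P,p);d=np.degrees(x[1]+v[2])%180
    X=W([*q,x[0]],v);print(n,x.round(4),c,"screw",(.041-x[0])/.002,"worldyaw",d,X.round(4))
    print(togo(X,np.radians(d-90)))
E
```

```text
[np.float64(0.5878177241624727), np.float64(-0.01125978956116618), np.float64(-0.013304189396199928), 0.0675] 12.860312697908157
a [3.670e-02 1.917e+00 0.000e+00 1.000e-04] 6.90180135482964 screw 2.16913978695564 worldyaw 109.07236754010079 [0.6431 0.1545 0.0753]
(array([155.8,  77.3, -30.6]), np.float64(-10.167749890561298))
b [ 3.400e-02  9.594e-01  0.000e+00 -1.000e-04] 4.626451213622179 screw 3.5012902400312003 worldyaw 54.20526754509322 [ 0.543  -0.1741  0.085 ]
(array([-153.3,  -72.5,  -40.4]), np.float64(44.69935010444626))
```

Call:
{"api": "jog_arm", "payload": {
  "delta_pos": [
    [0,0,-40],
    [0,0,-50],
    [50,25,-20],
    [50,25,0],
    [56,27,0]
  ],
  "spin": [0,0,0,0,0],
  "grip": -1
}}

```text
t: 13.28
tcp_pos: [0.6433, 0.1558, 0.154]
eef_rot: [3.141, 0.0, 1.725]
wrist_force: [0.9, -0.4, 0.3]
gripper_width: 0.5
finger_force: 0.0
```

Call:
{"api": "jog_arm", "payload": {
  "delta_pos": [
    [0,0,0],
    [0,0,0],
    [0,0,0],
    [0,0,0],
    [0,0,0]
  ],
  "spin": [-10,0,0,0,0]
}}

```text
t: 13.9
tcp_pos: [0.6428, 0.154, 0.1539]
eef_rot: [3.141, -0.0, 1.899]
wrist_force: [0.7, -0.1, 0.6]
gripper_width: 0.989
finger_force: 0.0
```

```bash
python3 - <<'E'
from fit import *
o=robot.get_obs();print(o["tcp_pos"],o["q"][5])
snap("wrist","w2",(120,140,320,240),2.5)
p=robot.camera_params("wrist");print((proj("wrist",[.6431,.1545,.0893],p)-(120,140))*2.5)
E
```

```text
[0.64278778 0.1539985  0.1538886 ] -0.2087499446338626
[[415.041867   215.79150282]]
```

View pics/w2.png

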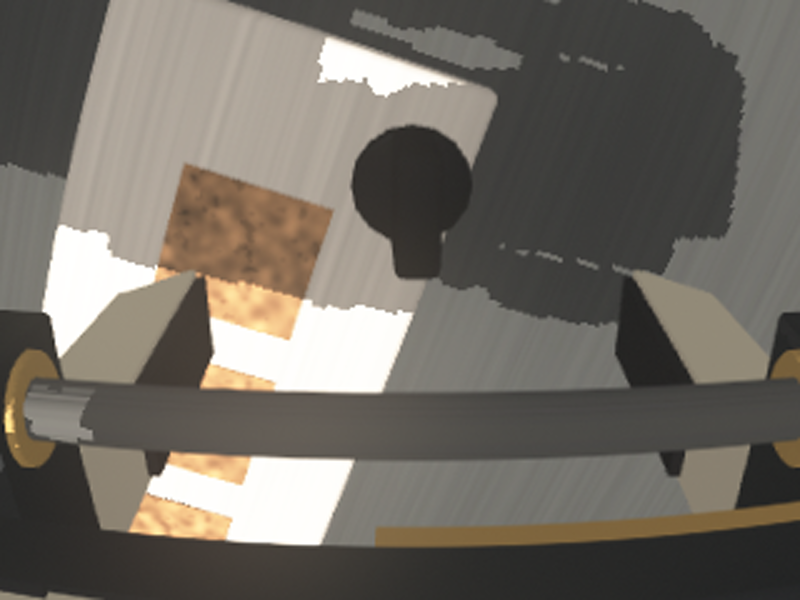

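The knob's bar shows end-on, centred at x≈417 between the fingers (210..620) and aligned with them. I descend and grip.

Call:
{"api": "jog_arm", "payload": {
  "delta_pos": [
    [0,0,30],
    [0,0,30],
    [0,0,20],
    [0,0,12],
    [0,0,0]
  ],
  "spin": [0,0,0,0,0]
}}

```text
t: 14.58
tcp_pos: [0.6424, 0.1545, 0.0611]
eef_rot: [-3.14, -0.0, 1.9]
wrist_force: [-0.0, 0.1, 0.2]
gripper_width: 1.001
finger_force: 0.0
```

Call:
{"api": "jog_arm", "payload": {
  "delta_pos": [
    [0,0,0],
    [0,0,0],
    [0,0,0],
    [0,0,0],
    [0,0,0]
  ],
  "spin": [0,0,0,0,0],
  "grip": 1,
  "squeeze": 25
}}

```text
t: 15.2
tcp_pos: [0.6428, 0.1547, 0.0618]
eef_rot: [3.141, -0.0, 1.901]
wrist_force: [1.0, -0.2, -0.3]
gripper_width: 0.508
finger_force: 0.0
```

Call:
{"api": "jog_arm", "payload": {
  "delta_pos": [
    [0,0,0],
    [0,0,0],
    [0,0,0],
    [0,0,0],
    [0,0,0]
  ],
  "spin": [0,0,0,0,0]
}}

```text
t: 15.82
tcp_pos: [0.6427, 0.1546, 0.0619]
eef_rot: [-3.141, -0.0, 1.901]
wrist_force: [-0.9, -0.6, 3.7]
gripper_width: 0.165
finger_force: 24.9
```

Call:
{"api": "jog_arm", "payload": {
  "delta_pos": [
    [0,-0.3,0],
    [0,-0.3,0],
    [-0.1,-0.3,0],
    [-0.15,-0.3,0],
    [-0.2,-0.3,0]
  ],
  "spin": [10,10,10,10,10]
}}

```text
t: 16.45
tcp_pos: [0.642, 0.1541, 0.0624]
eef_rot: [3.14, -0.001, 1.023]
wrist_force: [1.0, -1.9, 3.3]
gripper_width: 0.155
finger_force: 24.8
```

Call:
{"api": "jog_arm", "payload": {
  "delta_pos": [
    [-0.25,-0.2,0],
    [-0.3,-0.2,0],
    [-0.3,-0.15,0],
    [-0.3,-0.1,0],
    [-0.3,0,0]
  ],
  "spin": [10,10,10,10,10]
}}

```text
t: 17.08
tcp_pos: [0.6403, 0.1526, 0.0615]
eef_rot: [3.14, -0.001, 0.15]
wrist_force: [1.2, -4.2, -0.1]
gripper_width: 0.155
finger_force: 24.1
```

Call:
{"api": "jog_arm", "payload": {
  "delta_pos": [
    [-0.3,0,0],
    [-0.3,0.1,0],
    [-0.3,0.15,0],
    [-0.25,0.2,0],
    [-0.2,0.25,0]
  ],
  "spin": [10,10,10,10,10]
}}

```text
t: 17.7
tcp_pos: [0.6387, 0.1523, 0.0616]
eef_rot: [3.141, -0.002, -0.723]
wrist_force: [1.3, -2.9, -0.1]
gripper_width: 0.15
finger_force: 25.0
```

Call:
{"api": "jog_arm", "payload": {
  "delta_pos": [
    [-0.2,0.25,0],
    [0,0,0],
    [0,0,0],
    [0,0,0],
    [0,0,0]
  ],
  "spin": [10,5,0,0,0]
}}

```text
t: 18.32
tcp_pos: [0.6381, 0.1524, 0.0616]
eef_rot: [3.142, -0.001, -0.978]
wrist_force: [2.1, -5.0, -0.6]
gripper_width: 0.154
finger_force: 25.0
```

Call:
{"api": "jog_arm", "payload": {
  "delta_pos": [
    [0,0,0],
    [0,0,0],
    [0,0,-20],
    [0,0,-50],
    [0,0,-50]
  ],
  "spin": [0,0,0,0,0],
  "grip": -1
}}

```text
t: 18.95
tcp_pos: [0.6373, 0.1539, 0.1827]
eef_rot: [3.141, 0.001, -0.978]
wrist_force: [0.5, -0.1, -0.6]
gripper_width: 0.644
finger_force: 0.0
```

```bash
python3 - <<'E'
from fit import *
o=robot.get_obs();print(o["tcp_pos"],o["q"][5],o["eef_rot"],o["wrist_force"])
v=[.5878,-.01126,-.0133,.005]
for q in((.05,.12,0),(0,0,0),(-.05,-.12,0),(-.048,-.165,.037)):print(W(q,v).round(4),togo(W(q,v),np.radians(54-90)))
E
```

```text
[0.63733872 0.15391324 0.18270707] 2.6684561814395256 [ 3.14113443e+00  1.17280691e-03 -9.78102419e-01] [ 0.52560287 -0.078488   -0.62499859]
[0.6396 0.1081 0.0446] (array([ 39.4,  23.6, 138.1]), np.float64(69.9588902774489))
[ 0.588  -0.0112  0.045 ] (array([109.6, 133.1, 137.6]), np.float64(69.9588902774489))
[ 0.5364 -0.1305  0.0454] (array([179.7, 242.5, 137.2]), np.float64(69.9588902774489))
[ 0.538  -0.1755  0.0825] (array([217.9, 266.4, 100.1]), np.float64(69.9588902774489))
```

Call:
{"api": "jog_arm", "payload": {
  "delta_pos": [
    [30,40.5,0],
    [30,40.5,0],
    [30,40.5,0],
    [30,40.5,0],
    [30,40.5,0]
  ],
  "spin": [0,0,0,0,0],
  "grip": 1
}}

```text
t: 19.58
tcp_pos: [0.5528, -0.085, 0.1819]
eef_rot: [-3.141, 0.0, -0.978]
wrist_force: [-0.1, -0.6, 0.3]
gripper_width: 0.2
finger_force: 0.0
```

Call:
{"api": "jog_arm", "payload": {
  "delta_pos": [
    [29.7,40,0],
    [0,0,0],
    [0,0,0],
    [0,0,0],
    [0,0,0]
  ],
  "spin": [0,-10,-10,-10,-10]
}}

```text
t: 20.2
tcp_pos: [0.5368, -0.1306, 0.1817]
eef_rot: [-3.141, -0.0, -0.274]
wrist_force: [0.4, -0.2, -0.9]
gripper_width: 0.006
finger_force: 0.0
```

Call:
{"api": "jog_arm", "payload": {
  "delta_pos": [
    [0,0,0],
    [0,0,0],
    [0,0,0],
    [0,0,0],
    [0,0,0]
  ],
  "spin": [-10,-10,-10,-10,-10]
}}

```text
t: 20.82
tcp_pos: [0.5368, -0.1305, 0.1818]
eef_rot: [-3.141, -0.001, 0.598]
wrist_force: [0.2, -0.4, 0.1]
gripper_width: 0.008
finger_force: 0.0
```

Call:
{"api": "jog_arm", "payload": {
  "delta_pos": [
    [0,0,50],
    [0,0,50],
    [0,0,30],
    [0,0,4],
    [0,0,0]
  ],
  "spin": [-10,-10,0,0,0]
}}

```text
t: 21.45
tcp_pos: [0.5373, -0.131, 0.0485]
eef_rot: [3.141, -0.001, 0.941]
wrist_force: [-0.8, -0.6, 0.5]
gripper_width: 0.003
finger_force: 0.0
```

```bash
python3 - <<'E'
from fit import *
o=robot.get_obs();print(o["tcp_pos"],o["q"][5],o["eef_rot"],o["wrist_force"])
E
```

```text
[ 0.53734139 -0.1310462   0.04852766] 0.2516099672977407 [ 3.14061113e+00 -5.93267769e-04  9.40939829e-01] [-0.81940643 -0.58289004  0.45934359]
```

Call:
{"api": "jog_arm", "payload": {
  "delta_pos": [
    [0,0,0.5],
    [0,0,0],
    [0,0,0.5],
    [0,0,0],
    [0,0,0]
  ],
  "spin": [0,0,0,0,0]
}}

```text
t: 22.08
tcp_pos: [0.5367, -0.1311, 0.0468]
eef_rot: [3.142, -0.0, 0.941]
wrist_force: [-0.6, 0.2, -0.2]
gripper_width: 0.005
finger_force: 0.0
```

Call:
{"api": "jog_arm", "payload": {
  "delta_pos": [
    [0,0,0.5],
    [0,0,0],
    [0,0,0],
    [0,0,0],
    [0,0,0]
  ],
  "spin": [0,0,0,0,0]
}}

```text
t: 22.7
tcp_pos: [0.5367, -0.1311, 0.0462]
eef_rot: [-3.142, -0.0, 0.941]
wrist_force: [0.1, -0.7, 0.3]
gripper_width: 0.001
finger_force: 0.0
```

Call:
{"api": "jog_arm", "payload": {
  "delta_pos": [
    [0,0,0.5],
    [0,0,0],
    [0,0,0],
    [0,0,0],
    [0,0,0]
  ],
  "spin": [0,0,0,0,0]
}}

```text
t: 23.32
tcp_pos: [0.5368, -0.1311, 0.0458]
eef_rot: [3.141, -0.0, 0.941]
wrist_force: [-1.5, 0.2, 0.9]
gripper_width: 0.005
finger_force: 0.9
```

Call:
{"api": "jog_arm", "payload": {
  "delta_pos": [
    [0,0,0.5],
    [0,0,0],
    [0,0,0],
    [0,0,0],
    [0,0,0]
  ],
  "spin": [0,0,0,0,0]
}}

```text
t: 23.95
tcp_pos: [0.5367, -0.1311, 0.0452]
eef_rot: [-3.141, -0.0, 0.941]
wrist_force: [-2.1, -0.9, 2.0]
gripper_width: 0.002
finger_force: 1.3
```

Call:
{"api": "jog_arm", "payload": {
  "delta_pos": [
    [0,0,0.5],
    [0,0,0],
    [0,0,0],
    [0,0,0],
    [0,0,0]
  ],
  "spin": [0,0,0,0,0]
}}

```text
t: 24.58
tcp_pos: [0.5367, -0.1311, 0.0447]
eef_rot: [-3.142, -0.0, 0.941]
wrist_force: [-1.9, -1.5, 3.0]
gripper_width: 0.008
finger_force: 1.4
```

Call:
{"api": "jog_arm", "payload": {
  "delta_pos": [
    [0,0,0.5],
    [0,0,0],
    [0,0,0.5],
    [0,0,0],
    [0,0,0]
  ],
  "spin": [0,0,0,0,0]
}}

```text
t: 25.2
tcp_pos: [0.5368, -0.1311, 0.0437]
eef_rot: [3.141, -0.0, 0.941]
wrist_force: [-1.9, -0.5, 3.0]
gripper_width: 0.002
finger_force: 1.3
```

Call:
{"api": "jog_arm", "payload": {
  "delta_pos": [
    [0,0,0.5],
    [0,0,0],
    [0,0,0.5],
    [0,0,0],
    [0,0,0]
  ],
  "spin": [0,0,0,0,0]
}}

```text
t: 25.82
tcp_pos: [0.5368, -0.1311, 0.0427]
eef_rot: [3.142, -0.0, 0.941]
wrist_force: [-2.0, -0.5, 2.4]
gripper_width: 0.003
finger_force: 1.3
```

Call:
{"api": "jog_arm", "payload": {
  "delta_pos": [
    [0,0,0.5],
    [0,0,0],
    [0,0,0.5],
    [0,0,0],
    [0,0,0]
  ],
  "spin": [0,0,0,0,0]
}}

```text
t: 26.45
tcp_pos: [0.5368, -0.131, 0.0417]
eef_rot: [3.142, -0.0, 0.941]
wrist_force: [-0.4, -1.0, 2.3]
gripper_width: 0.004
finger_force: 1.2
```

Call:
{"api": "jog_arm", "payload": {
  "delta_pos": [
    [0,0,0.5],
    [0,0,0],
    [0,0,0.5],
    [0,0,0],
    [0,0,0]
  ],
  "spin": [0,0,0,0,0]
}}

```text
t: 27.08
tcp_pos: [0.5367, -0.1311, 0.041]
eef_rot: [3.141, -0.0, 0.941]
wrist_force: [-3.8, -0.6, 5.4]
gripper_width: 0.004
finger_force: 2.7
```

```bash
python3 - <<'E'
from fit import *
v=[.5878,-.01126,-.0133,-.044]
X=W((-.048,-.165,.035),v);print(X,togo(X-[0,0,.014],np.radians(54.2-90)))
E
```

```text
[ 0.53430423 -0.17652115  0.07586802] (array([-38.1,  24.8, -20.9]), np.float64(-0.2955586512043219))
```

Call:
{"api": "jog_arm", "payload": {
  "delta_pos": [
    [0,0,-50],
    [0,0,-50],
    [-38,25,-13],
    [0,0,0],
    [0,0,0]
  ],
  "spin": [0,0,0,0,0],
  "grip": -1
}}

```text
t: 27.7
tcp_pos: [0.5343, -0.176, 0.153]
eef_rot: [-3.14, -0.0, 0.94]
wrist_force: [-0.9, 0.6, 1.1]
gripper_width: 0.503
finger_force: 0.0
```

Call:
{"api": "jog_arm", "payload": {
  "delta_pos": [
    [0,0,0],
    [0,0,0],
    [0,0,0],
    [0,0,0],
    [0,0,0]
  ],
  "spin": [0,0,0,0,0]
}}

```text
t: 28.32
tcp_pos: [0.5345, -0.1764, 0.1537]
eef_rot: [-3.142, -0.0, 0.941]
wrist_force: [0.0, 0.1, -0.3]
gripper_width: 0.99
finger_force: 0.0
```

```bash
python3 - <<'E'
from fit import *
o=robot.get_obs();print(o["tcp_pos"],o["q"][5])
snap("wrist","w3",(120,140,320,240),2.5)
p=robot.camera_params("wrist");print((proj("wrist",[.5343,-.1765,.0898],p)-(120,140))*2.5)
E
```

```text
[ 0.53454125 -0.17643521  0.15369772] 0.17488404569214053
[[414.11105555 217.22527144]]
```

View pics/w3.png

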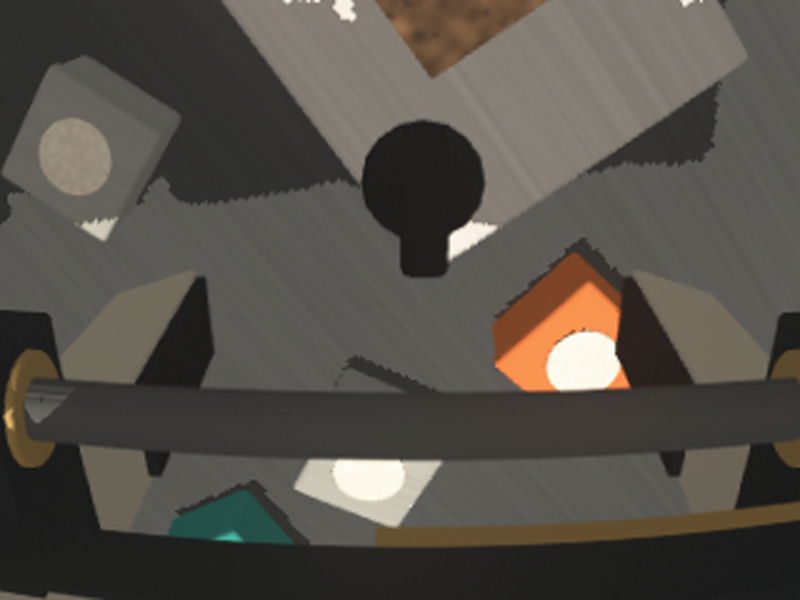

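The bar is centred at x≈424 against the finger middle at 415, so I shift +2.7 mm in tool y. The orange tin is below finger height.

Call:
{"api": "jog_arm", "payload": {
  "delta_pos": [
    [0,2.7,30],
    [0,0,30],
    [0,0,20],
    [0,0,12],
    [0,0,0]
  ],
  "spin": [0,0,0,0,0]
}}

```text
t: 29.0
tcp_pos: [0.5364, -0.178, 0.0612]
eef_rot: [-3.14, 0.0, 0.941]
wrist_force: [-0.9, -0.5, -0.1]
gripper_width: 0.997
finger_force: 0.0
```

Call:
{"api": "jog_arm", "payload": {
  "delta_pos": [
    [0,0,0],
    [0,0,0],
    [0,0,0],
    [0,0,0],
    [0,0,0]
  ],
  "spin": [0,0,0,0,0],
  "grip": 1
}}

```text
t: 29.62
tcp_pos: [0.5367, -0.1781, 0.0618]
eef_rot: [3.142, -0.0, 0.941]
wrist_force: [-0.1, 1.3, -0.5]
gripper_width: 0.508
finger_force: 0.0
```

Call:
{"api": "jog_arm", "payload": {
  "delta_pos": [
    [0,0,0],
    [0,0,0],
    [0,0,0],
    [0,0,0],
    [0,0,0]
  ],
  "spin": [0,0,0,0,0]
}}

```text
t: 30.25
tcp_pos: [0.5367, -0.1781, 0.0617]
eef_rot: [3.142, -0.0, 0.941]
wrist_force: [-0.4, 0.1, 0.1]
gripper_width: 0.42
finger_force: 25.0
```

Call:
{"api": "jog_arm", "payload": {
  "delta_pos": [
    [0,0,0],
    [0,0,0],
    [0,0,-3.5],
    [0,0,-3.5],
    [0,0,0]
  ],
  "spin": [0,0,0,0,0],
  "grip": -0.3
}}

```text
t: 30.88
tcp_pos: [0.537, -0.1782, 0.0692]
eef_rot: [3.141, -0.0, 0.941]
wrist_force: [0.4, -0.5, -0.3]
gripper_width: 0.65
finger_force: 0.0
```

Call:
{"api": "jog_arm", "payload": {
  "delta_pos": [
    [0,0,0],
    [0,0,0],
    [0,0,0],
    [0,0,0],
    [0,0,0]
  ],
  "spin": [0,0,0,0,0],
  "grip": 1
}}

```text
t: 31.5
tcp_pos: [0.5367, -0.1781, 0.0687]
eef_rot: [3.142, -0.0, 0.941]
wrist_force: [0.8, -0.8, 0.1]
gripper_width: 0.157
finger_force: 0.8
```

Call:
{"api": "jog_arm", "payload": {
  "delta_pos": [
    [0,0,0],
    [0,0,0],
    [0,0,0],
    [0,0,0],
    [0,0,0]
  ],
  "spin": [0,0,0,0,0]
}}

```text
t: 32.12
tcp_pos: [0.5367, -0.1781, 0.0687]
eef_rot: [-3.142, -0.0, 0.941]
wrist_force: [0.8, -0.8, -0.7]
gripper_width: 0.15
finger_force: 25.0
```

Call:
{"api": "jog_arm", "payload": {
  "delta_pos": [
    [0,0,0.35],
    [0,0,0.35],
    [0,0,0.35],
    [0,0,0.35],
    [0,0,0.35]
  ],
  "spin": [10,10,10,10,10]
}}

```text
t: 32.75
tcp_pos: [0.5358, -0.1767, 0.0668]
eef_rot: [-3.139, 0.002, 0.063]
wrist_force: [-2.3, 4.9, 1.6]
gripper_width: 0.149
finger_force: 25.0
```

Call:
{"api": "jog_arm", "payload": {
  "delta_pos": [
    [0,0,0.35],
    [0,0,0.35],
    [0,0,0.35],
    [0,0,0.35],
    [0,0,0.35]
  ],
  "spin": [10,10,10,10,10]
}}

```text
t: 33.38
tcp_pos: [0.5359, -0.1752, 0.0645]
eef_rot: [-3.14, 0.005, -0.809]
wrist_force: [1.0, 11.2, -2.0]
gripper_width: 0.149
finger_force: 25.0
```

Call:
{"api": "jog_arm", "payload": {
  "delta_pos": [
    [0,0,0.3],
    [0,0,0],
    [0,0,0],
    [0,0,0],
    [0,0,0]
  ],
  "spin": [10,4,0,0,0]
}}

```text
t: 34.0
tcp_pos: [0.5362, -0.1749, 0.0639]
eef_rot: [-3.141, 0.005, -1.049]
wrist_force: [2.6, 11.2, -3.7]
gripper_width: 0.148
finger_force: 25.0
```

Call:
{"api": "jog_arm", "payload": {
  "delta_pos": [
    [0,0,0],
    [0,0,0],
    [0,0,-40],
    [0,0,-50],
    [0,0,0]
  ],
  "spin": [0,0,0,0,0],
  "grip": -1
}}

```text
t: 34.62
tcp_pos: [0.5389, -0.1796, 0.1593]
eef_rot: [-3.137, -0.008, -1.049]
wrist_force: [1.6, -0.8, -1.4]
gripper_width: 0.643
finger_force: 0.0
```

```bash
python3 - <<'E'
from fit import *
o=robot.get_obs();print(o["tcp_pos"],o["q"][5],o["eef_rot"])
v=[.5878,-.01126,-.0133,.0]
for q in((-.05,-.12,0.002),(.05,.12,0.002)):print(W(q,v).round(4),togo(W(q,v),np.radians(10)))
E
```

```text
[ 0.53894401 -0.1795858   0.15933757] 2.1636363374660093 [-3.13660987 -0.00775936 -1.04919898]
[ 0.5362 -0.1306  0.047 ] (array([-44.7, -21.5, 112.1]), np.float64(19.88754199042173))
[0.6394 0.1081 0.047 ] (array([-200.2, -229.9,  111.9]), np.float64(19.88754199042173))
```

Call:
{"api": "jog_arm", "payload": {
  "delta_pos": [
    [-41.5,-23,0],
    [0,0,50],
    [0,0,50],
    [0,0,6],
    [0,0,0]
  ],
  "spin": [0,0,0,0,0],
  "grip": 1
}}

```text
t: 35.25
tcp_pos: [0.5363, -0.131, 0.0494]
eef_rot: [-3.141, -0.0, -1.049]
wrist_force: [0.8, 0.1, 1.0]
gripper_width: 0.203
finger_force: 0.0
```

Call:
{"api": "jog_arm", "payload": {
  "delta_pos": [
    [0,0,0.5],
    [0,0,0.5],
    [0,0,0.5],
    [0,0,0],
    [0,0,0]
  ],
  "spin": [0,0,0,0,0]
}}

```text
t: 35.88
tcp_pos: [0.536, -0.1306, 0.0475]
eef_rot: [-3.141, -0.0, -1.049]
wrist_force: [0.9, -0.1, 0.3]
gripper_width: 0.006
finger_force: 0.0
```

Call:
{"api": "jog_arm", "payload": {
  "delta_pos": [
    [0,0,0.5],
    [0,0,0],
    [0,0,0],
    [0,0,0],
    [0,0,0]
  ],
  "spin": [0,0,0,0,0]
}}

```text
t: 36.5
tcp_pos: [0.536, -0.1306, 0.0469]
eef_rot: [-3.141, 0.0, -1.049]
wrist_force: [0.6, -0.9, 0.3]
gripper_width: 0.007
finger_force: 0.0
```

Call:
{"api": "jog_arm", "payload": {
  "delta_pos": [
    [0,0,0.5],
    [0,0,0],
    [0,0,0],
    [0,0,0],
    [0,0,0]
  ],
  "spin": [0,0,0,0,0]
}}

```text
t: 37.12
tcp_pos: [0.536, -0.1307, 0.0464]
eef_rot: [-3.141, 0.0, -1.049]
wrist_force: [-0.3, -0.1, -0.7]
gripper_width: 0.002
finger_force: 0.0
```

Call:
{"api": "jog_arm", "payload": {
  "delta_pos": [
    [0,0,0.5],
    [0,0,0],
    [0,0,0],
    [0,0,0],
    [0,0,0]
  ],
  "spin": [0,0,0,0,0]
}}

```text
t: 37.75
tcp_pos: [0.536, -0.1306, 0.0459]
eef_rot: [-3.142, 0.0, -1.049]
wrist_force: [0.0, -0.4, 0.2]
gripper_width: 0.007
finger_force: 0.0
```

Call:
{"api": "jog_arm", "payload": {
  "delta_pos": [
    [0,0,0.5],
    [0,0,0],
    [0,0,0],
    [0,0,0],
    [0,0,0]
  ],
  "spin": [0,0,0,0,0]
}}

```text
t: 38.38
tcp_pos: [0.5358, -0.1307, 0.0455]
eef_rot: [3.141, 0.0, -1.049]
wrist_force: [-1.2, -0.4, 3.2]
gripper_width: 0.006
finger_force: 1.5
```

Call:
{"api": "jog_arm", "payload": {
  "delta_pos": [
    [0,0,0.5],
    [0,0,0],
    [0,0,0],
    [0,0,0],
    [0,0,0]
  ],
  "spin": [0,0,0,0,0]
}}

```text
t: 39.0
tcp_pos: [0.536, -0.1306, 0.0449]
eef_rot: [-3.141, 0.0, -1.049]
wrist_force: [-0.4, -1.1, 3.2]
gripper_width: 0.004
finger_force: 1.3
```

Call:
{"api": "jog_arm", "payload": {
  "delta_pos": [
    [0,0,0.5],
    [0,0,0],
    [0,0,0],
    [0,0,0],
    [0,0,0]
  ],
  "spin": [0,0,0,0,0]
}}

```text
t: 39.62
tcp_pos: [0.536, -0.1306, 0.0444]
eef_rot: [-3.141, -0.0, -1.049]
wrist_force: [-1.5, -0.5, 1.7]
gripper_width: 0.005
finger_force: 1.2
```

Call:
{"api": "jog_arm", "payload": {
  "delta_pos": [
    [0,0,0.5],
    [0,0,0],
    [0,0,0],
    [0,0,0],
    [0,0,0]
  ],
  "spin": [0,0,0,0,0]
}}

```text
t: 40.25
tcp_pos: [0.536, -0.1306, 0.0439]
eef_rot: [-3.141, 0.0, -1.049]
wrist_force: [-1.5, -0.9, 2.8]
gripper_width: 0.003
finger_force: 1.4
```

Call:
{"api": "jog_arm", "payload": {
  "delta_pos": [
    [0,0,0.5],
    [0,0,0],
    [0,0,0],
    [0,0,0],
    [0,0,0]
  ],
  "spin": [0,0,0,0,0]
}}

```text
t: 40.88
tcp_pos: [0.536, -0.1306, 0.0438]
eef_rot: [-3.141, -0.0, -1.049]
wrist_force: [-4.0, 0.4, 7.0]
gripper_width: 0.004
finger_force: 3.3
```

Call:
{"api": "jog_arm", "payload": {
  "delta_pos": [
    [0,0,-15],
    [-37,-50,0],
    [-37,-50,0],
    [-37,-50,0],
    [-37,-50,0]
  ],
  "spin": [0,0,0,0,0]
}}

```text
t: 41.5
tcp_pos: [0.6369, 0.0995, 0.0594]
eef_rot: [-3.14, -0.001, -1.049]
wrist_force: [-0.1, -0.9, 1.0]
gripper_width: 0.007
finger_force: 0.0
```

Call:
{"api": "jog_arm", "payload": {
  "delta_pos": [
    [-7.5,-8.5,7],
    [0,0,4],
    [0,0,1],
    [0,0,0],
    [0,0,0]
  ],
  "spin": [0,0,0,0,0]
}}

```text
t: 42.12
tcp_pos: [0.6393, 0.107, 0.0468]
eef_rot: [-3.141, -0.0, -1.05]
wrist_force: [-0.0, 0.1, 0.0]
gripper_width: 0.008
finger_force: 0.0
```

Call:
{"api": "jog_arm", "payload": {
  "delta_pos": [
    [0,0,0.5],
    [0,0,0],
    [0,0,0],
    [0,0,0],
    [0,0,0]
  ],
  "spin": [0,0,0,0,0]
}}

```text
t: 42.75
tcp_pos: [0.6392, 0.1081, 0.0459]
eef_rot: [-3.142, 0.0, -1.049]
wrist_force: [0.9, -0.1, 0.7]
gripper_width: 0.001
finger_force: 0.0
```

Call:
{"api": "jog_arm", "payload": {
  "delta_pos": [
    [0,0,0.5],
    [0,0,0],
    [0,0,0],
    [0,0,0],
    [0,0,0]
  ],
  "spin": [0,0,0,0,0]
}}

```text
t: 43.38
tcp_pos: [0.6392, 0.1081, 0.0454]
eef_rot: [-3.142, 0.0, -1.049]
wrist_force: [-0.1, -0.0, 0.6]
gripper_width: 0.004
finger_force: 0.0
```

Call:
{"api": "jog_arm", "payload": {
  "delta_pos": [
    [0,0,0.5],
    [0,0,0],
    [0,0,0],
    [0,0,0],
    [0,0,0]
  ],
  "spin": [0,0,0,0,0]
}}

```text
t: 44.0
tcp_pos: [0.6392, 0.1081, 0.045]
eef_rot: [-3.141, 0.0, -1.049]
wrist_force: [-0.2, 0.1, 0.3]
gripper_width: 0.004
finger_force: 0.0
```

Call:
{"api": "jog_arm", "payload": {
  "delta_pos": [
    [0,0,0.5],
    [0,0,0],
    [0,0,0],
    [0,0,0],
    [0,0,0]
  ],
  "spin": [0,0,0,0,0]
}}

```text
t: 44.62
tcp_pos: [0.6392, 0.1081, 0.0444]
eef_rot: [-3.142, 0.0, -1.049]
wrist_force: [-0.4, 0.3, 0.1]
gripper_width: 0.003
finger_force: 0.0
```

Call:
{"api": "jog_arm", "payload": {
  "delta_pos": [
    [0,0,0.5],
    [0,0,0],
    [0,0,0],
    [0,0,0],
    [0,0,0]
  ],
  "spin": [0,0,0,0,0]
}}

```text
t: 45.25
tcp_pos: [0.6392, 0.1081, 0.044]
eef_rot: [-3.141, 0.0, -1.049]
wrist_force: [-0.1, -0.4, 0.3]
gripper_width: 0.006
finger_force: 0.0
```

Call:
{"api": "jog_arm", "payload": {
  "delta_pos": [
    [0,0,0.5],
    [0,0,0],
    [0,0,0],
    [0,0,0],
    [0,0,0]
  ],
  "spin": [0,0,0,0,0]
}}

```text
t: 45.88
tcp_pos: [0.6393, 0.1081, 0.0437]
eef_rot: [-3.141, -0.0, -1.049]
wrist_force: [-3.0, -0.1, 4.3]
gripper_width: 0.0
finger_force: 2.4
```

Call:
{"api": "jog_arm", "payload": {
  "delta_pos": [
    [0,0,0.5],
    [0,0,0],
    [0,0,0],
    [0,0,0],
    [0,0,0]
  ],
  "spin": [0,0,0,0,0]
}}

```text
t: 46.5
tcp_pos: [0.6393, 0.1081, 0.0436]
eef_rot: [-3.141, -0.0, -1.049]
wrist_force: [-2.0, -0.7, 7.9]
gripper_width: 0.003
finger_force: 3.8
```

Call:
{"api": "jog_arm", "payload": {
  "delta_pos": [
    [0,0,-50],
    [0,0,-50],
    [0,0,0],
    [0,0,0],
    [0,0,0]
  ],
  "spin": [0,-10.5,-10.5,-10.5,-10.5],
  "grip": -1
}}

```text
t: 47.12
tcp_pos: [0.6391, 0.1081, 0.1424]
eef_rot: [3.142, 0.0, -0.31]
wrist_force: [-0.4, 0.1, 0.3]
gripper_width: 0.498
finger_force: 0.0
```

Call:
{"api": "jog_arm", "payload": {
  "delta_pos": [
    [0,0,0],
    [0,0,0],
    [0,0,0],
    [0,0,0],
    [0,0,0]
  ],
  "spin": [-10.5,-10.5,-10.5,-10.5,-10.5]
}}

```text
t: 47.75
tcp_pos: [0.639, 0.108, 0.1422]
eef_rot: [-3.141, 0.001, 0.606]
wrist_force: [-0.9, 0.6, 0.1]
gripper_width: 0.987
finger_force: 0.0
```

Call:
{"api": "jog_arm", "payload": {
  "delta_pos": [
    [0,0,0],
    [0,0,0],
    [0,0,0],
    [0,0,0],
    [0,0,0]
  ],
  "spin": [-10.5,-10.5,-10.5,-10.5,-10.5]
}}

```text
t: 48.38
tcp_pos: [0.6391, 0.1081, 0.1422]
eef_rot: [-3.141, -0.0, 1.523]
wrist_force: [1.2, -0.6, -0.8]
gripper_width: 1.002
finger_force: 0.0
```

Call:
{"api": "jog_arm", "payload": {
  "delta_pos": [
    [0,0,0],
    [0,0,0],
    [0,0,0],
    [0,0,0],
    [0,0,0]
  ],
  "spin": [-10.5,-10.5,-10.5,-5.5,0]
}}

```text
t: 49.0
tcp_pos: [0.6391, 0.1081, 0.1423]
eef_rot: [-3.141, -0.0, 2.162]
wrist_force: [0.0, 0.2, -0.2]
gripper_width: 0.996
finger_force: 0.0
```

```bash
python3 - <<'E'
from fit import *
o=robot.get_obs();print(o["tcp_pos"],o["q"][5],np.degrees(o["eef_rot"]))
X=W((.048,.165,.032),[.5878,-.01126,-.0133,.0117]);print(X)
print(togo([(X[0]+.6381)/2,(X[1]+.1524)/2,X[2]-.013],np.radians(33.9)))
E
```

```text
[0.63907214 0.10807271 0.14232251] -0.5414131936288346 [-1.79969938e+02 -2.17445737e-02  1.23846978e+02]
[0.6388524  0.15332546 0.07591626]
(array([37.5, 24.5, 79.4]), np.float64(-0.05301064929117078))
```

Call:
{"api": "jog_arm", "payload": {
  "delta_pos": [
    [37.5,24.5,0],
    [0,0,30],
    [0,0,30],
    [0,0,19],
    [0,0,0]
  ],
  "spin": [0,0,0,0,0],
  "grip": -0.3
}}

```text
t: 49.62
tcp_pos: [0.6374, 0.1528, 0.0619]
eef_rot: [-3.138, -0.002, 2.161]
wrist_force: [0.9, -0.0, -0.0]
gripper_width: 0.649
finger_force: 0.0
```

Call:
{"api": "jog_arm", "payload": {
  "delta_pos": [
    [0,0,0],
    [0,0,0],
    [0,0,0],
    [0,0,0],
    [0,0,0]
  ],
  "spin": [0,0,0,0,0],
  "grip": 1
}}

```text
t: 50.25
tcp_pos: [0.6388, 0.153, 0.0641]
eef_rot: [3.141, 0.0, 2.162]
wrist_force: [4.6, 3.7, 2.3]
gripper_width: 0.152
finger_force: 3.6
```

Call:
{"api": "jog_arm", "payload": {
  "delta_pos": [
    [0,0,0],
    [0,0,0],
    [0,0,0],
    [0,0,0],
    [0,0,0]
  ],
  "spin": [0,0,0,0,0]
}}

```text
t: 50.88
tcp_pos: [0.6389, 0.153, 0.0641]
eef_rot: [3.141, 0.0, 2.162]
wrist_force: [1.6, 1.7, 3.4]
gripper_width: 0.153
finger_force: 25.0
```

Call:
{"api": "jog_arm", "payload": {
  "delta_pos": [
    [0.1,-0.3,0],
    [0,-0.3,0],
    [0,-0.3,0],
    [0,0,0],
    [0,0,0]
  ],
  "spin": [10,10,10,1,0]
}}

```text
t: 51.5
tcp_pos: [0.6386, 0.153, 0.0642]
eef_rot: [3.139, -0.001, 1.625]
wrist_force: [4.7, 3.7, 2.3]
gripper_width: 0.15
finger_force: 25.0
```

Call:
{"api": "jog_arm", "payload": {
  "delta_pos": [
    [0,0,0],
    [0,0,0],
    [0,0,-30],
    [0,0,-50],
    [0,0,0]
  ],
  "spin": [0,0,0,0,0],
  "grip": -1
}}

```text
t: 52.12
tcp_pos: [0.6397, 0.1526, 0.1483]
eef_rot: [3.134, -0.0, 1.622]
wrist_force: [-0.4, -0.1, -0.1]
gripper_width: 0.648
finger_force: 0.0
```

```bash
python3 - <<'E'
from fit import *
o=robot.get_obs();print(o["tcp_pos"],o["q"][5],np.degrees(o["eef_rot"]))
X=W((-.048,-.165,.032),[.5878,-.01126,-.0133,.0]);print(X)
print(togo([X[0],X[1],X[2]-.013],np.radians(-60-90)))
E
```

```text
[0.6396786  0.15258371 0.14825498] 0.06641198884040432 [ 1.79580076e+02 -1.94811512e-02  9.29465319e+01]
[ 0.53760981 -0.17560703  0.077     ]
(array([-322.5, -119.4,   83.3]), np.float64(-27.05361088750307))
```

Call:
{"api": "jog_arm", "payload": {
  "delta_pos": [
    [-54,-20,0],
    [-54,-20,0],
    [-54,-20,0],
    [-54,-20,0],
    [-54,-20,0]
  ],
  "spin": [0,0,0,0,0]
}}

```text
t: 52.75
tcp_pos: [0.5498, -0.1236, 0.1428]
eef_rot: [-3.139, -0.001, 1.622]
wrist_force: [0.8, -0.8, -0.3]
gripper_width: 0.997
finger_force: 0.0
```

Call:
{"api": "jog_arm", "payload": {
  "delta_pos": [
    [-52.5,-19.5,0],
    [0,0,0],
    [0,0,0],
    [0,0,0],
    [0,0,0]
  ],
  "spin": [0,-9,-9,-9,0],
  "grip": -0.3
}}

```text
t: 53.38
tcp_pos: [0.5338, -0.1754, 0.1429]
eef_rot: [-3.14, -0.002, 2.092]
wrist_force: [0.6, 0.0, -0.0]
gripper_width: 0.652
finger_force: 0.0
```

```bash
python3 - <<'E'
from fit import *
o=robot.get_obs();print(o["tcp_pos"],o["q"][5],np.degrees(o["eef_rot"]))
print(togo([.5372,-.1755,.0645],np.radians(-60-90)))
E
```

```text
[ 0.53384474 -0.17539932  0.14285248] -0.9745584522939289 [-1.79919090e+02 -1.12266528e-01  1.19839509e+02]
(array([-1.9,  3. , 78.3]), np.float64(-0.16033252755128213))
```

Call:
{"api": "jog_arm", "payload": {
  "delta_pos": [
    [-2,3,30],
    [0,0,30],
    [0,0,18],
    [0,0,0],
    [0,0,0]
  ],
  "spin": [0,0,0,0,0]
}}

```text
t: 54.0
tcp_pos: [0.5386, -0.1759, 0.0664]
eef_rot: [3.141, 0.001, 2.091]
wrist_force: [-0.2, -1.0, 0.1]
gripper_width: 0.651
finger_force: 0.0
```

Call:
{"api": "jog_arm", "payload": {
  "delta_pos": [
    [0,0,0],
    [0,0,0],
    [0,0,0],
    [0,0,0],
    [0,0,0]
  ],
  "spin": [0,0,0,0,0],
  "grip": 1
}}

```text
t: 54.62
tcp_pos: [0.5379, -0.1759, 0.0659]
eef_rot: [-3.141, -0.0, 2.093]
wrist_force: [-11.0, -8.5, 6.1]
gripper_width: 0.156
finger_force: 7.2
```

Call:
{"api": "jog_arm", "payload": {
  "delta_pos": [
    [0,0,0],
    [0,0,0],
    [0,0,0],
    [0,0,0],
    [0,0,0]
  ],
  "spin": [0,0,0,0,0]
}}

```text
t: 55.25
tcp_pos: [0.5376, -0.1762, 0.0659]
eef_rot: [-3.14, -0.0, 2.093]
wrist_force: [-4.7, -2.1, 3.3]
gripper_width: 0.149
finger_force: 25.0
```

Call:
{"api": "jog_arm", "payload": {
  "delta_pos": [
    [0,0,0.3],
    [0,0,0.3],
    [0,0,0.1],
    [0,0,0],
    [0,0,0]
  ],
  "spin": [10,10,4,0,0]
}}

```text
t: 55.88
tcp_pos: [0.5376, -0.1762, 0.0651]
eef_rot: [-3.14, 0.0, 1.674]
wrist_force: [-4.3, -3.3, 2.2]
gripper_width: 0.151
finger_force: 25.0
```

Call:
{"api": "jog_arm", "payload": {
  "delta_pos": [
    [0,0,0],
    [0,0,0],
    [0,0,-30],
    [0,0,-20],
    [0,0,0]
  ],
  "spin": [0,0,0,0,0],
  "grip": -1
}}

```text
t: 56.5
tcp_pos: [0.5395, -0.176, 0.1166]
eef_rot: [3.138, 0.002, 1.674]
wrist_force: [-0.1, -0.8, -0.2]
gripper_width: 0.647
finger_force: 0.0
```

Call:
{"api": "jog_arm", "payload": {
  "delta_pos": [
    [0,0,0],
    [0,0,0],
    [0,0,0],
    [0,0,0],
    [0,0,0]
  ],
  "spin": [0,0,0,0,0],
  "grip": 1
}}

```text
t: 57.12
tcp_pos: [0.5383, -0.1757, 0.1151]
eef_rot: [-3.141, -0.0, 1.674]
wrist_force: [-0.5, -0.2, 0.3]
gripper_width: 0.203
finger_force: 0.0
```

```bash
python3 - <<'E'
from fit import *
o=robot.get_obs();print(o["tcp_pos"],o["q"][5],np.degrees(o["eef_rot"]))
v=[.5878,-.01126,-.0133,.0]
for q in((-.05,-.12,0.002),(.05,.12,0.002)):print(W(q,v).round(4),togo(W(q,v),np.radians(10)))
E
```

```text
[ 0.53827186 -0.17574681  0.11506893] -0.554076436448293 [-1.79993846e+02 -1.23885421e-02  9.59016641e+01]
[ 0.5362 -0.1306  0.047 ] (array([45.1,  2.6, 68.1]), np.float64(-4.098334553370666))
[0.6394 0.1081 0.047 ] (array([271.9, 129.8,  68.1]), np.float64(-4.098334553370666))
```

Call:
{"api": "jog_arm", "payload": {
  "delta_pos": [
    [45,2.6,0],
    [0,0,40],
    [0,0,24],
    [0,0,3.5],
    [0,0,0]
  ],
  "spin": [0,0,0,0,0]
}}

```text
t: 57.75
tcp_pos: [0.5367, -0.131, 0.0482]
eef_rot: [3.141, 0.0, 1.674]
wrist_force: [0.4, 0.4, -0.2]
gripper_width: 0.004
finger_force: 0.0
```

Call:
{"api": "jog_arm", "payload": {
  "delta_pos": [
    [0,0,0.5],
    [0,0,0.5],
    [0,0,0.5],
    [0,0,0],
    [0,0,0]
  ],
  "spin": [0,0,0,0,0]
}}

```text
t: 58.38
tcp_pos: [0.5363, -0.1307, 0.0462]
eef_rot: [3.142, -0.0, 1.674]
wrist_force: [0.2, 0.0, -0.1]
gripper_width: 0.004
finger_force: 0.0
```

Call:
{"api": "jog_arm", "payload": {
  "delta_pos": [
    [0,0,0.5],
    [0,0,0],
    [0,0,0],
    [0,0,0],
    [0,0,0]
  ],
  "spin": [0,0,0,0,0]
}}

```text
t: 59.0
tcp_pos: [0.5363, -0.1308, 0.0457]
eef_rot: [3.142, -0.0, 1.674]
wrist_force: [-0.6, 0.9, -1.1]
gripper_width: 0.002
finger_force: 0.0
```

Call:
{"api": "jog_arm", "payload": {
  "delta_pos": [
    [0,0,0.5],
    [0,0,0],
    [0,0,0],
    [0,0,0],
    [0,0,0]
  ],
  "spin": [0,0,0,0,0]
}}

```text
t: 59.62
tcp_pos: [0.5363, -0.1308, 0.0452]
eef_rot: [3.142, -0.0, 1.674]
wrist_force: [-0.6, -0.1, -0.0]
gripper_width: 0.003
finger_force: 0.0
```

Call:
{"api": "jog_arm", "payload": {
  "delta_pos": [
    [0,0,0.5],
    [0,0,0],
    [0,0,0],
    [0,0,0],
    [0,0,0]
  ],
  "spin": [0,0,0,0,0]
}}

```text
t: 60.25
tcp_pos: [0.5363, -0.1308, 0.0448]
eef_rot: [3.142, -0.0, 1.674]
wrist_force: [-0.8, -0.7, 1.2]
gripper_width: 0.006
finger_force: 1.1
```

Call:
{"api": "jog_arm", "payload": {
  "delta_pos": [
    [0,0,0.5],
    [0,0,0],
    [0,0,0],
    [0,0,0],
    [0,0,0]
  ],
  "spin": [0,0,0,0,0]
}}

```text
t: 60.88
tcp_pos: [0.5361, -0.1308, 0.0445]
eef_rot: [-3.141, 0.0, 1.674]
wrist_force: [-1.6, -0.7, 4.7]
gripper_width: 0.005
finger_force: 2.7
```

Call:
{"api": "jog_arm", "payload": {
  "delta_pos": [
    [0,0,0.5],
    [0,0,0],
    [0,0,0],
    [0,0,0],
    [0,0,0]
  ],
  "spin": [0,0,0,0,0]
}}

```text
t: 61.5
tcp_pos: [0.5362, -0.1308, 0.0444]
eef_rot: [3.142, 0.0, 1.674]
wrist_force: [-3.6, -0.0, 8.2]
gripper_width: 0.006
finger_force: 4.5
```

Call:
{"api": "jog_arm", "payload": {
  "delta_pos": [
    [0,0,-15],
    [45,26,0],
    [45,26,0],
    [45,26,0],
    [45,26,0]
  ],
  "spin": [0,0,0,0,0]
}}

```text
t: 62.12
tcp_pos: [0.6221, 0.0607, 0.0594]
eef_rot: [3.141, -0.0, 1.674]
wrist_force: [0.3, -0.3, -0.2]
gripper_width: 0.006
finger_force: 0.0
```

Call:
{"api": "jog_arm", "payload": {
  "delta_pos": [
    [46.5,23,6],
    [0,0,5],
    [0,0,1],
    [0,0,0],
    [0,0,0]
  ],
  "spin": [0,0,0,0,0]
}}

```text
t: 62.75
tcp_pos: [0.6394, 0.1064, 0.0472]
eef_rot: [3.141, 0.0, 1.672]
wrist_force: [-0.2, -0.3, -0.0]
gripper_width: 0.004
finger_force: 0.0
```

Call:
{"api": "jog_arm", "payload": {
  "delta_pos": [
    [0,0,0.5],
    [0,0,0.5],
    [0,0,0],
    [0,0,0],
    [0,0,0]
  ],
  "spin": [0,0,0,0,0]
}}

```text
t: 63.38
tcp_pos: [0.6393, 0.1077, 0.0457]
eef_rot: [3.142, -0.0, 1.674]
wrist_force: [0.3, -0.1, -0.2]
gripper_width: 0.006
finger_force: 0.0
```

Call:
{"api": "jog_arm", "payload": {
  "delta_pos": [
    [0,0,0.5],
    [0,0,0],
    [0,0,0],
    [0,0,0],
    [0,0,0]
  ],
  "spin": [0,0,0,0,0]
}}

```text
t: 64.0
tcp_pos: [0.6393, 0.1076, 0.0452]
eef_rot: [3.142, -0.0, 1.674]
wrist_force: [0.4, -0.2, -0.7]
gripper_width: 0.002
finger_force: 0.0
```

Call:
{"api": "jog_arm", "payload": {
  "delta_pos": [
    [0,0,0.5],
    [0,0,0],
    [0,0,0],
    [0,0,0],
    [0,0,0]
  ],
  "spin": [0,0,0,0,0]
}}

```text
t: 64.62
tcp_pos: [0.6393, 0.1076, 0.0447]
eef_rot: [3.142, -0.0, 1.674]
wrist_force: [0.7, -0.5, 0.2]
gripper_width: 0.005
finger_force: 0.0
```

Call:
{"api": "jog_arm", "payload": {
  "delta_pos": [
    [0,0,0.5],
    [0,0,0],
    [0,0,0],
    [0,0,0],
    [0,0,0]
  ],
  "spin": [0,0,0,0,0]
}}

```text
t: 65.25
tcp_pos: [0.6394, 0.1076, 0.0446]
eef_rot: [3.141, -0.0, 1.674]
wrist_force: [-2.3, -0.2, 6.3]
gripper_width: 0.007
finger_force: 2.7
```

Call:
{"api": "jog_arm", "payload": {
  "delta_pos": [
    [0,0,-50],
    [-45,-21.5,-30],
    [-45,-21.5,0],
    [-45,-21.5,0],
    [-45,-21.5,0]
  ],
  "spin": [0,0,0,0,0],
  "grip": -0.3
}}

```text
t: 65.88
tcp_pos: [0.5716, -0.0817, 0.1239]
eef_rot: [3.141, -0.0, 1.674]
wrist_force: [0.4, 0.2, -0.7]
gripper_width: 0.501
finger_force: 0.0
```

Call:
{"api": "jog_arm", "payload": {
  "delta_pos": [
    [-45,-22,0],
    [-46.4,-22,0],
    [0,0,30],
    [0,0,29],
    [0,0,0]
  ],
  "spin": [0,0,0,0,0]
}}

```text
t: 66.5
tcp_pos: [0.5363, -0.1752, 0.063]
eef_rot: [-3.137, -0.003, 1.673]
wrist_force: [0.7, 0.4, 0.2]
gripper_width: 0.65
finger_force: 0.0
```

Call:
{"api": "jog_arm", "payload": {
  "delta_pos": [
    [0,0,0],
    [0,0,0],
    [0,0,0],
    [0,0,0],
    [0,0,0]
  ],
  "spin": [0,0,0,0,0],
  "grip": 1
}}

```text
t: 67.12
tcp_pos: [0.5378, -0.1757, 0.0654]
eef_rot: [-3.141, -0.0, 1.674]
wrist_force: [-7.6, -1.4, 4.6]
gripper_width: 0.153
finger_force: 4.5
```

Call:
{"api": "jog_arm", "payload": {
  "delta_pos": [
    [0,0,0],
    [0,0,0],
    [0,0,0],
    [0,0,0],
    [0,0,0]
  ],
  "spin": [0,0,0,0,0]
}}

```text
t: 67.75
tcp_pos: [0.5376, -0.1758, 0.0653]
eef_rot: [-3.141, -0.0, 1.674]
wrist_force: [-4.8, -0.5, 4.8]
gripper_width: 0.152
finger_force: 25.0
```

Call:
{"api": "jog_arm", "payload": {
  "delta_pos": [
    [0,0,0.2],
    [0,0,0.1],
    [0,0,0],
    [0,0,0],
    [0,0,0]
  ],
  "spin": [5,5,0,0,0]
}}

```text
t: 68.38
tcp_pos: [0.5377, -0.1757, 0.065]
eef_rot: [-3.141, -0.0, 1.5]
wrist_force: [-5.2, -1.3, 5.7]
gripper_width: 0.149
finger_force: 25.0
```

Call:
{"api": "jog_arm", "payload": {
  "delta_pos": [
    [0,0,0],
    [0,0,0],
    [0,0,-30],
    [0,0,-20],
    [0,0,0]
  ],
  "spin": [0,0,0,0,0],
  "grip": -1
}}

```text
t: 69.0
tcp_pos: [0.5392, -0.1761, 0.1162]
eef_rot: [3.138, 0.001, 1.5]
wrist_force: [0.5, 1.0, -0.4]
gripper_width: 0.642
finger_force: 0.0
```

Call:
{"api": "jog_arm", "payload": {
  "delta_pos": [
    [45,10,0],
    [0,0,0],
    [0,0,0],
    [0,0,0],
    [0,0,0]
  ],
  "spin": [0,0,0,0,0],
  "grip": 1
}}

```text
t: 69.62
tcp_pos: [0.5509, -0.1323, 0.1147]
eef_rot: [-3.141, -0.0, 1.498]
wrist_force: [0.9, 0.1, 0.7]
gripper_width: 0.202
finger_force: 0.0
```

Call:
{"api": "jog_arm", "payload": {
  "delta_pos": [
    [0,0,40],
    [0,0,24],
    [0,0,4],
    [0,0,0.5],
    [0,0,0]
  ],
  "spin": [0,0,0,0,0]
}}

```text
t: 70.25
tcp_pos: [0.5518, -0.1319, 0.0476]
eef_rot: [3.139, 0.001, 1.499]
wrist_force: [-0.1, 0.5, -0.1]
gripper_width: 0.003
finger_force: 0.0
```

Call:
{"api": "jog_arm", "payload": {
  "delta_pos": [
    [0,0,0.5],
    [0,0,0],
    [0,0,0],
    [0,0,0],
    [0,0,0]
  ],
  "spin": [0,0,0,0,0]
}}

```text
t: 70.88
tcp_pos: [0.5511, -0.1315, 0.0459]
eef_rot: [-3.142, -0.0, 1.499]
wrist_force: [-0.3, 0.3, 0.4]
gripper_width: 0.004
finger_force: 0.0
```

Call:
{"api": "jog_arm", "payload": {
  "delta_pos": [
    [0,0,0.5],
    [0,0,0],
    [0,0,0],
    [0,0,0],
    [0,0,0]
  ],
  "spin": [0,0,0,0,0]
}}

```text
t: 71.5
tcp_pos: [0.5511, -0.1315, 0.0454]
eef_rot: [3.142, -0.0, 1.499]
wrist_force: [-0.7, -0.0, -0.4]
gripper_width: 0.004
finger_force: 0.0
```

Call:
{"api": "jog_arm", "payload": {
  "delta_pos": [
    [0,0,0.5],
    [0,0,0],
    [0,0,0],
    [0,0,0],
    [0,0,0]
  ],
  "spin": [0,0,0,0,0]
}}

```text
t: 72.12
tcp_pos: [0.5511, -0.1316, 0.0449]
eef_rot: [3.142, -0.0, 1.499]
wrist_force: [0.2, -0.6, -0.3]
gripper_width: 0.009
finger_force: 0.2
```

Call:
{"api": "jog_arm", "payload": {
  "delta_pos": [
    [0,0,0.5],
    [0,0,0],
    [0,0,0],
    [0,0,0],
    [0,0,0]
  ],
  "spin": [0,0,0,0,0]
}}

```text
t: 72.75
tcp_pos: [0.5511, -0.1316, 0.0448]
eef_rot: [3.141, 0.0, 1.499]
wrist_force: [-1.3, -0.6, 6.2]
gripper_width: 0.007
finger_force: 2.7
```

Call:
{"api": "jog_arm", "payload": {
  "delta_pos": [
    [0,0,0.5],
    [0,0,0],
    [0,0,0],
    [0,0,0],
    [0,0,0]
  ],
  "spin": [0,0,0,0,0]
}}

```text
t: 73.38
tcp_pos: [0.5511, -0.1316, 0.0447]
eef_rot: [3.141, 0.0, 1.499]
wrist_force: [-3.2, 0.6, 9.1]
gripper_width: 0.003
finger_force: 4.5
```

Call:
{"api": "jog_arm", "payload": {
  "delta_pos": [
    [0,0,-15],
    [45,26,0],
    [45,26,0],
    [45,26,0],
    [45,26,0]
  ],
  "spin": [0,0,0,0,0]
}}

```text
t: 74.0
tcp_pos: [0.6688, 0.042, 0.0596]
eef_rot: [3.141, -0.0, 1.499]
wrist_force: [0.8, -0.2, 0.1]
gripper_width: 0.004
finger_force: 0.0
```

```bash
python3 - <<'E'
from fit import *
print(togo([.6394,.1081,.046]))
E
```

```text
(array([ 63.8, -34. ,  13.6]), None)
```

Call:
{"api": "jog_arm", "payload": {
  "delta_pos": [
    [32,-17,0],
    [30.5,-17,6],
    [0,0,7],
    [0,0,0.5],
    [0,0,0]
  ],
  "spin": [0,0,0,0,0]
}}

```text
t: 74.62
tcp_pos: [0.6389, 0.1042, 0.0457]
eef_rot: [3.141, 0.0, 1.498]
wrist_force: [0.3, 0.2, -0.7]
gripper_width: 0.007
finger_force: 0.0
```

Call:
{"api": "jog_arm", "payload": {
  "delta_pos": [
    [0,0,0.5],
    [0,0,0],
    [0,0,0],
    [0,0,0],
    [0,0,0]
  ],
  "spin": [0,0,0,0,0]
}}

```text
t: 75.25
tcp_pos: [0.6383, 0.1054, 0.045]
eef_rot: [3.142, -0.0, 1.499]
wrist_force: [0.3, 0.7, -1.0]
gripper_width: 0.002
finger_force: 0.0
```

Call:
{"api": "jog_arm", "payload": {
  "delta_pos": [
    [0,0,0.4],
    [0,0,0],
    [0,0,0],
    [0,0,0],
    [0,0,0]
  ],
  "spin": [0,0,0,0,0]
}}

```text
t: 75.88
tcp_pos: [0.6383, 0.1054, 0.0446]
eef_rot: [3.141, -0.0, 1.499]
wrist_force: [-0.4, 0.5, 2.3]
gripper_width: 0.001
finger_force: 0.9
```

Call:
{"api": "jog_arm", "payload": {
  "delta_pos": [
    [0,0,0.4],
    [0,0,0],
    [0,0,0],
    [0,0,0],
    [0,0,0]
  ],
  "spin": [0,0,0,0,0]
}}

```text
t: 76.5
tcp_pos: [0.6383, 0.1054, 0.0445]
eef_rot: [3.141, -0.0, 1.499]
wrist_force: [-0.8, -0.5, 5.0]
gripper_width: 0.007
finger_force: 2.7
```

Call:
{"api": "jog_arm", "payload": {
  "delta_pos": [
    [0,0,0.4],
    [0,0,0],
    [0,0,0],
    [0,0,0],
    [0,0,0]
  ],
  "spin": [0,0,0,0,0]
}}

```text
t: 77.12
tcp_pos: [0.6384, 0.1054, 0.0445]
eef_rot: [3.141, -0.0, 1.499]
wrist_force: [-2.6, 0.6, 7.4]
gripper_width: 0.002
finger_force: 3.7
```

Call:
{"api": "jog_arm", "payload": {
  "delta_pos": [
    [0,0,-50],
    [0,0,-50],
    [-40,-30,-55],
    [-40,-30,-55],
    [-30,-10,-45]
  ],
  "spin": [0,0,0,0,0],
  "grip": -1
}}

```text
t: 77.75
tcp_pos: [0.5696, 0.0118, 0.2826]
eef_rot: [-3.141, 0.0, 1.499]
wrist_force: [1.8, -0.5, 0.3]
gripper_width: 0.497
finger_force: 0.0
```

Call:
{"api": "jog_arm", "payload": {
  "delta_pos": [
    [0,0,0],
    [0,0,0],
    [0,0,0],
    [0,0,0],
    [0,0,0]
  ],
  "spin": [-10.5,-10.5,-10.5,-10.5,-10.5]
}}

```text
t: 78.38
tcp_pos: [0.5709, 0.0125, 0.2807]
eef_rot: [-3.141, -0.0, 2.421]
wrist_force: [-0.3, 0.0, 0.1]
gripper_width: 0.99
finger_force: 0.0
```

Call:
{"api": "jog_arm", "payload": {
  "delta_pos": [
    [0,0,0],
    [0,0,0],
    [0,0,0],
    [0,0,0],
    [0,0,0]
  ],
  "spin": [-10.5,-10.5,-10.5,-10,0]
}}

```text
t: 79.0
tcp_pos: [0.5709, 0.0126, 0.2808]
eef_rot: [3.142, -0.001, 3.138]
wrist_force: [-0.6, 0.2, -0.1]
gripper_width: 0.998
finger_force: 0.0
```

```bash
python3 - <<'E'
from h import *
o=robot.get_obs();print(o["tcp_pos"],o["eef_rot"])
snap("wrist","w4",(60,0,440,260),1.81)
E
```

```text
[0.57094588 0.01255321 0.28079747] [ 3.14151643e+00 -5.21976104e-04  3.13820728e+00]
```

View pics/w4.png

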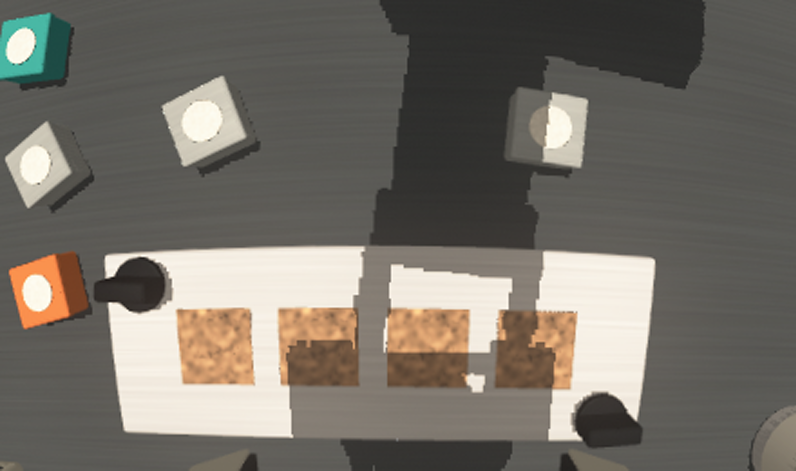

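The riser sits with its pads in a row at y≈308..386, the knobs are at (125,288) and (607,420), and the tin lids are at (202,121), (551,128) and (36,165). Nothing has been knocked yet.

```bash
python3 - <<'E'
from fit import *
import pickle
p=pickle.load(open("pics/w4.pkl","rb"));g=cv2.cvtColor(cv2.imread("pics/w4_raw.png"),6)
S=lambda a:(np.array(a,float)/1.81+[60,0])
G=S([(177,309),(251,308),(255,384),(181,384),(278,308),(356,308),(358,385),(280,384),(388,308),(469,309),(469,386),(387,386),(498,310),(577,311),(571,388),(495,387)])
D=S([(105,255),(655,259),(124,431)])
mod=np.vstack([corners(),[(-.07,-.2,0),(-.07,.2,0),(.07,-.2,0)]])
P=np.vstack([G,D])
for z in (0,):
  f=lambda u:(proj("wrist",W(mod,[u[0],u[1],u[2],0]),p)-P).ravel()
  r=least_squares(f,[.59,-.01,0],loss="soft_l1");v=[*r.x,0];print("riser",np.round(v,4),r.cost,r.fun.reshape(-1,2).round(1).tolist())
for y in(-.114,-.038,.038,.114):print(W((0,y,0),v).round(4))
for k,c in dict(M=(202,121),L=(551,128),R=(36,165)).items():print(k,at("wrist",S(c),.036,p).round(4))
for k,(a,b) in dict(M=((162,104),(222,76)),M2=((184,167),(247,133)),L=((520,88),(588,97)),L2=((583,167),(588,97)),R=((5,160),(49,122)),R2=((5,160),(31,208))).items():
    A,B=[at("wrist",S(q),.036,p) for q in(a,b)];d=B-A;print(k,np.degrees(np.arctan2(d[1],d[0]))%90,np.linalg.norm(d)*1000)
print(togo([.4336,-.0968,.10]))
E
```

```text
riser [ 0.5881 -0.0112 -0.0166  0.    ] 6.053501185223077 [[-0.6, -0.1], [-0.6, -0.2], [-0.4, 0.2], [0.9, -0.3], [-0.2, -0.3], [1.2, -0.4], [0.5, 0.4], [0.6, 0.4], [-0.2, -0.2], [0.5, -0.1], [-1.3, 0.6], [0.2, 0.1], [0.4, -0.3], [0.1, 0.5], [-0.3, 0.1], [-0.2, 0.2], [-1.5, -0.2], [1.3, -0.9], [-0.9, 1.2]]
[ 0.5862 -0.1252  0.045 ]
[ 0.5875 -0.0492  0.045 ]
[0.5888 0.0268 0.045 ]
[0.59   0.1028 0.045 ]
M [ 0.4251 -0.1297  0.036 ]
L [0.4349 0.1111 0.036 ]
R [ 0.4397 -0.273   0.036 ]
M 18.434491978155933 48.16503776695061
M2 23.174953508372298 51.38662878439451
L 86.72827255872022 48.411174048923606
L2 85.99263454837887 50.62785331129197
R 26.73876618421791 51.28665417283918
R2 30.870863919557927 49.264854723791736
(array([ 136.7, -110.1,  180.9]), None)
```

Call:
{"api": "jog_arm", "payload": {
  "delta_pos": [
    [48,-47,40],
    [49,-48,40],
    [49,-48,40],
    [0,0,0],
    [0,0,0]
  ],
  "spin": [0,0,0,10,10]
}}

```text
t: 79.68
tcp_pos: [0.4547, -0.1009, 0.186]
eef_rot: [3.141, -0.001, 2.779]
wrist_force: [-0.1, 0.2, 0.7]
gripper_width: 0.998
finger_force: 0.0
```

Call:
{"api": "jog_arm", "payload": {
  "delta_pos": [
    [0,0,0],
    [0,0,0],
    [0,0,0],
    [0,0,0],
    [0,0,0]
  ],
  "spin": [10,10,10,10,9]
}}

```text
t: 80.3
tcp_pos: [0.4553, -0.1004, 0.1862]
eef_rot: [3.141, 0.0, 1.926]
wrist_force: [1.4, 0.1, -0.5]
gripper_width: 0.998
finger_force: 0.0
```

Call:
{"api": "jog_arm", "payload": {
  "delta_pos": [
    [0,0,0],
    [0,0,0],
    [0,0,0],
    [0,0,0],
    [0,0,0]
  ],
  "spin": [0,0,0,0,0]
}}

```text
t: 80.92
tcp_pos: [0.4553, -0.1003, 0.1863]
eef_rot: [3.141, -0.0, 1.936]
wrist_force: [-0.3, 0.0, 0.5]
gripper_width: 1.0
finger_force: 0.0
```

```bash
python3 - <<'E'
from h import *
o=robot.get_obs();print(o["tcp_pos"],o["eef_rot"],o["q"][5])
snap("wrist","w5",(120,140,320,240),2.5)
p=robot.camera_params("wrist");print((proj("wrist",[[.4251,-.1297,.036],[*o["tcp_pos"][:2],.036]],p)-(120,140))*2.5)
E
```

```text
[ 0.45531924 -0.10030836  0.18627075] [ 3.14144405e+00 -1.29342765e-05  1.93583595e+00] -0.746615792597688
[[316.84874529 181.42429643]
 [413.57363432 140.95930372]]
```

View pics/w5.png

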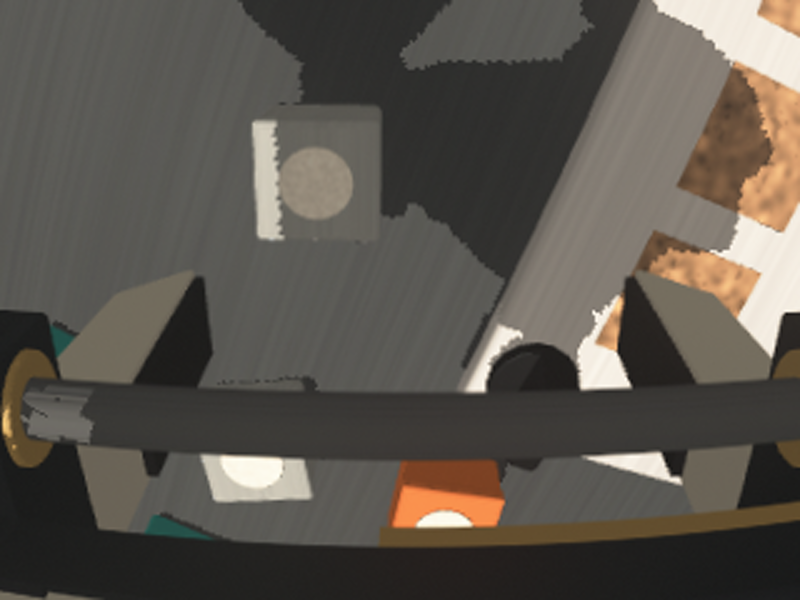

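```bash
python3 - <<'E'
from h import *
import pickle
p=pickle.load(open("pics/w5.pkl","rb"));S=lambda a:np.array(a,float)/2.5+[120,140]
c=at("wrist",S((316,183)),.036,p);print(c)
for a,b in(((253,122),(380,121)),((258,240),(378,242)),((253,122),(258,240)),((380,121),(378,242))):
    A,B=[at("wrist",S(q),.036,p) for q in(a,b)];d=B-A;print(np.degrees(np.arctan2(d[1],d[0]))%90,np.linalg.norm(d)*1000,((A+B)/2).round(4))
print(togo([c[0],c[1],.006]))
E
```

```text
[ 0.42499545 -0.13045255  0.036     ]
21.030812293504738 50.33137037222082 [ 0.4167 -0.1065  0.036 ]
20.245847699370014 49.80264764705951 [ 0.4336 -0.154   0.036 ]
19.842210832380175 50.10469799026514 [ 0.4017 -0.1391  0.036 ]
19.25669745133203 50.80055397160627 [ 0.4486 -0.1214  0.036 ]
(array([-17.4, -39.1, 180.3]), None)
```

Call:
{"api": "jog_arm", "payload": {
  "delta_pos": [
    [-17.4,-39,0],
    [0,0,60],
    [0,0,60],
    [0,0,50],
    [0,0,10]
  ],
  "spin": [0,0,0,0,0.9]
}}

```text
t: 81.6
tcp_pos: [0.4233, -0.1296, 0.004]
eef_rot: [-3.138, -0.004, 1.919]
wrist_force: [0.6, -0.5, -0.2]
gripper_width: 0.997
finger_force: 0.0
```

Call:
{"api": "jog_arm", "payload": {
  "delta_pos": [
    [0,0,0],
    [0,0,0],
    [0,0,0],
    [0,0,0],
    [0,0,0]
  ],
  "spin": [0,0,0,0,0],
  "grip": 1,
  "squeeze": 30
}}

```text
t: 82.22
tcp_pos: [0.4253, -0.1306, 0.0068]
eef_rot: [3.141, 0.001, 1.92]
wrist_force: [-1.7, 0.5, 6.8]
gripper_width: 0.543
finger_force: 30.0
```

Call:
{"api": "jog_arm", "payload": {
  "delta_pos": [
    [0,0,0],
    [0,0,-50],
    [0,0,-50],
    [0,0,0],
    [0,0,0]
  ],
  "spin": [0,0,0,0,0]
}}

```text
t: 82.85
tcp_pos: [0.4245, -0.1301, 0.1056]
eef_rot: [-3.141, -0.001, 1.92]
wrist_force: [0.9, 0.0, -1.8]
gripper_width: 0.54
finger_force: 30.0
```

Call:
{"api": "jog_arm", "payload": {
  "delta_pos": [
    [0,0,0],
    [0,0,0],
    [0,0,0],
    [28,53.7,0],
    [28,53.7,0]
  ],
  "spin": [7,7,7,0,0]
}}

```text
t: 83.48
tcp_pos: [0.5336, -0.0758, 0.1043]
eef_rot: [-3.138, -0.001, 1.552]
wrist_force: [0.8, -1.3, -0.8]
gripper_width: 0.544
finger_force: 30.0
```

Call:
{"api": "jog_arm", "payload": {
  "delta_pos": [
    [27.9,53.7,0],
    [0,0,0],
    [0,0,0],
    [0,0,0],
    [0,0,0]
  ],
  "spin": [0,0,0,0,0]
}}

```text
t: 84.1
tcp_pos: [0.5869, -0.0501, 0.1063]
eef_rot: [-3.141, -0.0, 1.552]
wrist_force: [-0.8, -0.7, -1.5]
gripper_width: 0.54
finger_force: 30.0
```

```bash
python3 - <<'E'
from h import *
o=robot.get_obs();print(o["tcp_pos"],np.degrees(o["eef_rot"]),o["gripper_width"],o["finger_force"])
print(togo([.5875,-.0492,.0518],np.radians(-.95)))
E
```

```text
[ 0.5868849  -0.05006125  0.1062992 ] [-1.79978040e+02 -5.29109930e-03  8.89331088e+01] 0.5400438063105589 29.99956101179123
(array([ 0.9,  0.6, 54.5]), np.float64(-0.11688918214740907))
```

Call:
{"api": "jog_arm", "payload": {
  "delta_pos": [
    [0.9,0.6,25],
    [0,0,20],
    [0,0,6],
    [0,0,3],
    [0,0,0.5]
  ],
  "spin": [0,0,0,0,0]
}}

```text
t: 84.72
tcp_pos: [0.5886, -0.0487, 0.0524]
eef_rot: [3.14, 0.0, 1.553]
wrist_force: [-0.8, 0.0, -0.8]
gripper_width: 0.544
finger_force: 30.0
```

Call:
{"api": "jog_arm", "payload": {
  "delta_pos": [
    [0,0,0],
    [0,0,0],
    [0,0,0],
    [0,0,0],
    [0,0,0]
  ],
  "spin": [0,0,0,0,0]
}}

```text
t: 85.35
tcp_pos: [0.5882, -0.0485, 0.0518]
eef_rot: [3.142, -0.0, 1.553]
wrist_force: [-0.5, 0.8, -1.7]
gripper_width: 0.544
finger_force: 30.0
```

Call:
{"api": "jog_arm", "payload": {
  "delta_pos": [
    [-0.7,-0.7,0],
    [0,0,0.4],
    [0,0,0.4],
    [0,0,0],
    [0,0,0]
  ],
  "spin": [0,0,0,0,0]
}}

```text
t: 85.98
tcp_pos: [0.5875, -0.0492, 0.0513]
eef_rot: [3.142, 0.0, 1.553]
wrist_force: [-2.4, -0.8, 4.3]
gripper_width: 0.547
finger_force: 30.0
```

Call:
{"api": "jog_arm", "payload": {
  "delta_pos": [
    [0,0,0],
    [0,0,0],
    [0,0,0],
    [0,0,-20],
    [0,0,-50]
  ],
  "spin": [0,0,0,0,0],
  "grip": -0.5
}}

```text
t: 86.6
tcp_pos: [0.5859, -0.0489, 0.1193]
eef_rot: [-3.136, -0.001, 1.553]
wrist_force: [0.8, -0.7, 0.9]
gripper_width: 0.747
finger_force: 0.0
```

Call:
{"api": "jog_arm", "payload": {
  "delta_pos": [
    [0,0,-40],
    [0,0,-20],
    [0,0,0],
    [0,0,0],
    [0,0,0]
  ],
  "spin": [0,0,0,0,0],
  "grip": -1
}}

```text
t: 87.22
tcp_pos: [0.5869, -0.0491, 0.1795]
eef_rot: [-3.139, -0.001, 1.553]
wrist_force: [1.2, 0.3, 0.1]
gripper_width: 0.996
finger_force: 0.0
```

```bash
python3 - <<'E'
from h import *
o=robot.get_obs();print(o["tcp_pos"],np.degrees(o["eef_rot"]),o["q"][5])
print(togo([.4397,-.273,.18]),togo([.4349,.1111,.18]))
E
```

```text
[ 0.58687913 -0.04906488  0.17946689] [-1.79856273e+02 -3.62551889e-02  8.89982731e+01] -0.19613869768227232
(array([-226.5, -143.2,   -0.3]), None) (array([ 157.5, -154.8,   -0. ]), None)
```

Call:
{"api": "jog_arm", "payload": {
  "delta_pos": [
    [40,-39,0],
    [40,-39,0],
    [40,-39,0],
    [37.5,-38,0],
    [0,0,0]
  ],
  "spin": [0,0,0,0,2.5]
}}

```text
t: 87.85
tcp_pos: [0.4323, 0.1131, 0.1804]
eef_rot: [-3.139, -0.0, 1.512]
wrist_force: [0.3, 0.2, 0.7]
gripper_width: 0.996
finger_force: 0.0
```

Call:
{"api": "jog_arm", "payload": {
  "delta_pos": [
    [0,0,0],
    [0,0,0],
    [0,0,0],
    [0,0,0],
    [0,0,0]
  ],
  "spin": [0,0,0,0,0]
}}

```text
t: 88.48
tcp_pos: [0.4354, 0.1108, 0.1809]
eef_rot: [-3.141, -0.0, 1.509]
wrist_force: [0.2, 0.1, 0.0]
gripper_width: 1.001
finger_force: 0.0
```

```bash
python3 - <<'E'
from h import *
o=robot.get_obs();print(o["tcp_pos"],o["eef_rot"],o["q"][5])
snap("wrist","w6",(120,140,320,240),2.5)
p=robot.camera_params("wrist");print((proj("wrist",[[.4349,.1111,.036]],p)-(120,140))*2.5)
E
```

```text
[0.43536147 0.1107944  0.18088003] [-3.14143644e+00 -3.24080308e-05  1.50945665e+00] 0.1395756495644159
[[412.86982163 143.82287018]]
```

View pics/w6.png

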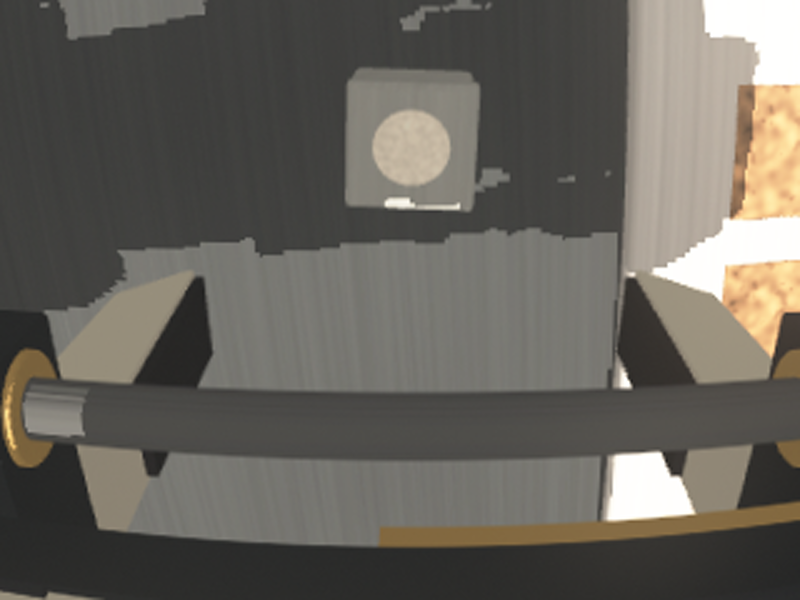

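```bash
python3 - <<'E'
from h import *
import pickle
p=pickle.load(open("pics/w6.pkl","rb"));S=lambda a:np.array(a,float)/2.5+[120,140]
c=at("wrist",S((411,147.5)),.036,p);C=[at("wrist",S(q),.036,p) for q in((347,80),(480,82),(472,211),(345,207))]
print(c,np.mean(C,0))
for i in range(4):
    d=C[(i+1)%4]-C[i];print(np.degrees(np.arctan2(d[1],d[0]))%90,np.linalg.norm(d)*1000)
m=(c+np.mean(C,0))/2
print(togo([m[0],m[1],.006]))
E
```

```text
[0.43410498 0.10963072 0.036     ] [0.43411894 0.11010923 0.036     ]
85.58904409483094 50.451197565604204
84.24992717372469 51.97108506757504
84.56215394367456 50.40827528982892
84.28346519807131 51.06674855551109
(array([ -1. ,  -1.1, 174.9]), None)
```

Call:
{"api": "jog_arm", "payload": {
  "delta_pos": [
    [-1,-1.1,0],
    [0,0,55],
    [0,0,60],
    [0,0,50],
    [0,0,10]
  ],
  "spin": [2,0,0,0,0]
}}

```text
t: 89.15
tcp_pos: [0.4321, 0.1099, 0.0037]
eef_rot: [-3.136, 0.001, 1.474]
wrist_force: [-0.0, 0.6, -0.2]
gripper_width: 1.001
finger_force: 0.0
```

Call:
{"api": "jog_arm", "payload": {
  "delta_pos": [
    [0,0,0],
    [0,0,0],
    [0,0,0],
    [0,0,0],
    [0,0,0]
  ],
  "spin": [0,0,0,0,0],
  "grip": 1
}}

```text
t: 89.78
tcp_pos: [0.4344, 0.1101, 0.0065]
eef_rot: [3.141, -0.0, 1.475]
wrist_force: [-0.3, 0.2, 5.8]
gripper_width: 0.54
finger_force: 30.0
```

Call:
{"api": "jog_arm", "payload": {
  "delta_pos": [
    [0,0,0],
    [0,0,-50],
    [0,0,-50],
    [0,0,0],
    [0,0,0]
  ],
  "spin": [0,0,0,0,-4.5]
}}

```text
t: 90.4
tcp_pos: [0.4337, 0.11, 0.1056]
eef_rot: [-3.141, -0.0, 1.555]
wrist_force: [-0.9, 0.4, -2.7]
gripper_width: 0.542
finger_force: 30.0
```

Call:
{"api": "jog_arm", "payload": {
  "delta_pos": [
    [-27,52,0],
    [-27,52,0],
    [-26.5,52,0],
    [0,0,0],
    [0,0,0]
  ],
  "spin": [0,0,0,0,0]
}}

```text
t: 91.02
tcp_pos: [0.5871, 0.027, 0.104]
eef_rot: [-3.137, -0.001, 1.553]
wrist_force: [-0.6, -0.3, -1.6]
gripper_width: 0.539
finger_force: 30.0
```

Call:
{"api": "jog_arm", "payload": {
  "delta_pos": [
    [0,0,0],
    [0,0,0],
    [0,0,0],
    [0,0,0],
    [0,0,0]
  ],
  "spin": [0,0,0,0,0]
}}

```text
t: 91.65
tcp_pos: [0.5887, 0.0269, 0.1061]
eef_rot: [3.141, -0.0, 1.553]
wrist_force: [-0.2, -0.1, -0.9]
gripper_width: 0.543
finger_force: 30.0
```

```bash
python3 - <<'E'
from h import *
o=robot.get_obs();print(o["tcp_pos"],np.degrees(o["eef_rot"]),o["gripper_width"],o["finger_force"])
print(togo([.5888,.0268,.0513],np.radians(-.95)))
E
```

```text
[0.58868117 0.02688683 0.10607664] [ 1.79988616e+02 -1.61771005e-03  8.90054871e+01] 0.543236424016347 29.99928742647171
(array([-0.1,  0.1, 54.8]), np.float64(-0.044513178850470174))
```

Call:
{"api": "jog_arm", "payload": {
  "delta_pos": [
    [0,0,25],
    [0,0,20],
    [0,0,6],
    [0,0,3],
    [0,0,0.5]
  ],
  "spin": [0,0,0,0,0]
}}

```text
t: 92.28
tcp_pos: [0.5891, 0.0268, 0.0521]
eef_rot: [3.14, -0.0, 1.553]
wrist_force: [-0.7, 0.2, -1.9]
gripper_width: 0.543
finger_force: 30.0
```

Call:
{"api": "jog_arm", "payload": {
  "delta_pos": [
    [0,0,0.4],
    [0,0,0],
    [0,0,0],
    [0,0,0],
    [0,0,0]
  ],
  "spin": [0,0,0,0,0]
}}

```text
t: 92.9
tcp_pos: [0.5887, 0.0269, 0.0511]
eef_rot: [3.141, -0.0, 1.553]
wrist_force: [0.3, -0.7, -1.8]
gripper_width: 0.538
finger_force: 30.0
```

Call:
{"api": "jog_arm", "payload": {
  "delta_pos": [
    [0,0,0.4],
    [0,0,0.2],
    [0,0,0],
    [0,0,0],
    [0,0,0]
  ],
  "spin": [0,0,0,0,0]
}}

```text
t: 93.52
tcp_pos: [0.5887, 0.0269, 0.051]
eef_rot: [3.141, -0.0, 1.553]
wrist_force: [-2.5, 0.4, 4.9]
gripper_width: 0.542
finger_force: 30.0
```

Call:
{"api": "jog_arm", "payload": {
  "delta_pos": [
    [0,0,0],
    [0,0,0],
    [0,0,0],
    [0,0,-20],
    [0,0,-50]
  ],
  "spin": [0,0,0,0,0],
  "grip": -0.5
}}

```text
t: 94.15
tcp_pos: [0.5871, 0.0269, 0.1188]
eef_rot: [-3.136, -0.0, 1.553]
wrist_force: [0.8, -0.1, 0.4]
gripper_width: 0.752
finger_force: 0.0
```

Call:
{"api": "jog_arm", "payload": {
  "delta_pos": [
    [0,0,-50],
    [0,0,-10],
    [0,0,0],
    [0,0,0],
    [0,0,0]
  ],
  "spin": [0,0,0,0,0],
  "grip": -1
}}

```text
t: 94.78
tcp_pos: [0.588, 0.0269, 0.1789]
eef_rot: [-3.139, -0.0, 1.553]
wrist_force: [0.7, -0.4, 0.3]
gripper_width: 1.0
finger_force: 0.0
```

```bash
python3 - <<'E'
from h import *
o=robot.get_obs();print(o["tcp_pos"],np.degrees(o["eef_rot"]),o["q"][5])
print(togo([.4397,-.273,.18]))
E
```

```text
[0.58801741 0.0268612  0.17886072] [-1.79835807e+02 -1.38965031e-02  8.89993324e+01] -0.06709094900956274
(array([-302.4, -143.1,   -0.8]), None)
```

Call:
{"api": "jog_arm", "payload": {
  "delta_pos": [
    [-43,-20.5,0],
    [-43,-20.5,0],
    [-43,-20.5,0],
    [-43,-20.5,0],
    [-43,-20.5,0]
  ],
  "spin": [0,0,0,0,0]
}}

```text
t: 95.4
tcp_pos: [0.4814, -0.1875, 0.1797]
eef_rot: [-3.14, -0.001, 1.553]
wrist_force: [0.5, -0.4, -0.4]
gripper_width: 1.001
finger_force: 0.0
```

Call:
{"api": "jog_arm", "payload": {
  "delta_pos": [
    [-43.5,-20.5,0],
    [-44,-20.5,0],
    [0,0,0],
    [0,0,0],
    [0,0,0]
  ],
  "spin": [0,0,10,10,10]
}}

```text
t: 96.02
tcp_pos: [0.4395, -0.2731, 0.1795]
eef_rot: [-3.14, -0.0, 1.023]
wrist_force: [0.7, 0.5, 0.3]
gripper_width: 1.0
finger_force: 0.0
```

Call:
{"api": "jog_arm", "payload": {
  "delta_pos": [
    [0,0,0],
    [0,0,0],
    [0,0,0],
    [0,0,0],
    [0,0,0]
  ],
  "spin": [10,10,10,0,0]
}}

```text
t: 96.65
tcp_pos: [0.4398, -0.273, 0.18]
eef_rot: [-3.141, 0.0, 0.51]
wrist_force: [-0.4, 0.4, 0.1]
gripper_width: 0.998
finger_force: 0.0
```

```bash
python3 - <<'E'
from h import *
o=robot.get_obs();print(o["tcp_pos"],o["eef_rot"],o["q"][5])
snap("wrist","w7",(120,140,320,240),2.5)
p=robot.camera_params("wrist");print((proj("wrist",[[.4397,-.273,.036]],p)-(120,140))*2.5)
E
```

```text
[ 0.43980799 -0.27301388  0.18003042] [-3.14079844e+00  1.97931448e-04  5.09522611e-01] 0.35750349288707794
[[414.70572004 144.20993719]]
```

View pics/w7.png

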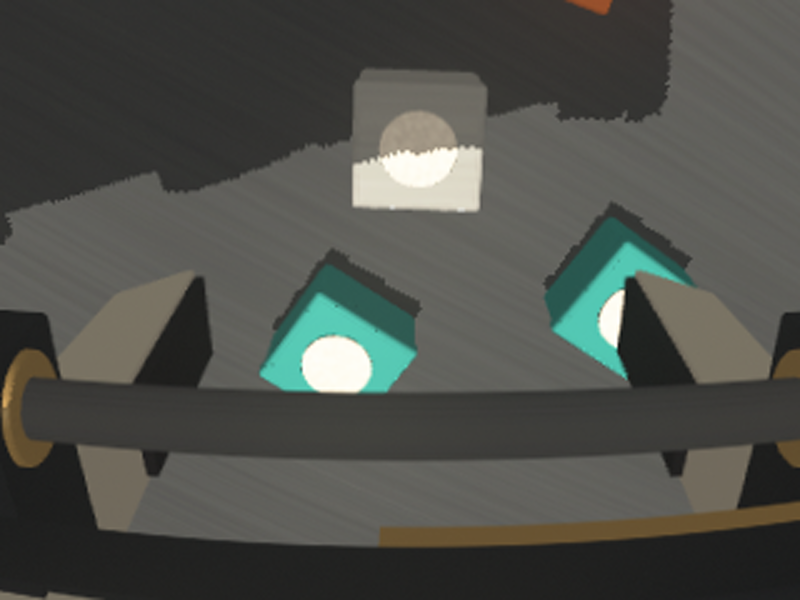

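```bash
python3 - <<'E'
from h import *
import pickle
p=pickle.load(open("pics/w7.pkl","rb"));S=lambda a:np.array(a,float)/2.5+[120,140]
c=at("wrist",S((419,149)),.036,p);C=[at("wrist",S(q),.036,p) for q in((354,82),(487,84),(480,211),(352,208))]
print(c,np.mean(C,0))
for i in range(4):
    d=C[(i+1)%4]-C[i];print(np.degrees(np.arctan2(d[1],d[0]))%90,np.linalg.norm(d)*1000)
m=(c+np.mean(C,0))/2
print(togo([m[0],m[1],.006]))
E
```

```text
[ 0.43879831 -0.27531405  0.036     ] [ 0.43916936 -0.27477954  0.036     ]
28.355866715274985 50.34118570880387
27.497772312263066 51.0690158321873
27.779055039662055 50.671207798045316
27.11811235253111 50.56497534745767
(array([ -1.7,   1.5, 174.1]), None)
```

Call:
{"api": "jog_arm", "payload": {
  "delta_pos": [
    [-1.7,1.5,0],
    [0,0,55],
    [0,0,60],
    [0,0,49],
    [0,0,10]
  ],
  "spin": [1.5,0,0,0,0]
}}

```text
t: 97.32
tcp_pos: [0.4375, -0.274, 0.0039]
eef_rot: [-3.136, 0.002, 0.48]
wrist_force: [-0.2, -0.2, 1.1]
gripper_width: 1.005
finger_force: 0.0
```

Call:
{"api": "jog_arm", "payload": {
  "delta_pos": [
    [0,0,0],
    [0,0,0],
    [0,0,0],
    [0,0,0],
    [0,0,0]
  ],
  "spin": [0,0,0,0,0],
  "grip": 1
}}

```text
t: 97.95
tcp_pos: [0.4393, -0.2753, 0.007]
eef_rot: [3.141, -0.0, 0.48]
wrist_force: [-0.6, 0.6, 5.2]
gripper_width: 0.542
finger_force: 30.0
```

Call:
{"api": "jog_arm", "payload": {
  "delta_pos": [
    [0,0,0],
    [0,0,-60],
    [0,0,-60],
    [0,0,0],
    [0,0,0]
  ],
  "spin": [0,0,0,-10,-10]
}}

```text
t: 98.58
tcp_pos: [0.4392, -0.2752, 0.1271]
eef_rot: [3.141, -0.0, 0.835]
wrist_force: [0.5, 0.4, -2.4]
gripper_width: 0.545
finger_force: 30.0
```

Call:
{"api": "jog_arm", "payload": {
  "delta_pos": [
    [0,0,0],
    [0,0,0],
    [0,0,0],
    [0,0,0],
    [0,0,0]
  ],
  "spin": [-10,-10,-10,-10,-1.3]
}}

```text
t: 99.2
tcp_pos: [0.4389, -0.2751, 0.1261]
eef_rot: [-3.141, -0.001, 1.549]
wrist_force: [-0.1, 0.3, -1.8]
gripper_width: 0.544
finger_force: 30.0
```

Call:
{"api": "jog_arm", "payload": {
  "delta_pos": [
    [38,36,0],
    [38,36,0],
    [38,36,0],
    [38,36.5,0],
    [0,0,0]
  ],
  "spin": [0,0,0,0,0]
}}

```text
t: 99.82
tcp_pos: [0.5886, -0.1233, 0.1259]
eef_rot: [3.141, -0.001, 1.551]
wrist_force: [-0.2, -0.2, -2.4]
gripper_width: 0.541
finger_force: 30.0
```

Call:
{"api": "jog_arm", "payload": {
  "delta_pos": [
    [0,0,0],
    [0,0,0],
    [0,0,0],
    [0,0,0],
    [0,0,0]
  ],
  "spin": [0,0,0,0,0]
}}

```text
t: 100.45
tcp_pos: [0.5867, -0.1266, 0.1265]
eef_rot: [3.141, -0.0, 1.549]
wrist_force: [-0.5, -0.1, -1.2]
gripper_width: 0.545
finger_force: 30.0
```

```bash
python3 - <<'E'
from h import *
o=robot.get_obs();print(o["tcp_pos"],np.degrees(o["eef_rot"]),o["gripper_width"],o["finger_force"])
print(togo([.5862,-.1252,.0513],np.radians(-.95)))
E
```

```text
[ 0.58668979 -0.12662618  0.12653669] [ 1.79993958e+02 -3.58635799e-03  8.87635832e+01] 0.5453922386101623 29.993896186351776
(array([ 1.4, -0.5, 75.2]), np.float64(-0.2864171491505597))
```

Call:
{"api": "jog_arm", "payload": {
  "delta_pos": [
    [1.4,-0.5,40],
    [0,0,25],
    [0,0,6],
    [0,0,3],
    [0,0,0.7]
  ],
  "spin": [-0.3,0,0,0,0]
}}

```text
t: 101.08
tcp_pos: [0.587, -0.1251, 0.0527]
eef_rot: [3.14, 0.0, 1.555]
wrist_force: [0.1, -0.1, -1.1]
gripper_width: 0.541
finger_force: 30.0
```

Call:
{"api": "jog_arm", "payload": {
  "delta_pos": [
    [0,0,0.3],
    [0,0,0.3],
    [0,0,0],
    [0,0,0],
    [0,0,0]
  ],
  "spin": [0,0,0,0,0]
}}

```text
t: 101.7
tcp_pos: [0.5866, -0.125, 0.0516]
eef_rot: [3.141, 0.0, 1.555]
wrist_force: [-0.9, 0.4, 2.1]
gripper_width: 0.542
finger_force: 30.0
```

Call:
{"api": "jog_arm", "payload": {
  "delta_pos": [
    [0,0,0],
    [0,0,0],
    [0,0,0],
    [0,0,-20],
    [0,0,-50]
  ],
  "spin": [0,0,0,0,0],
  "grip": -0.5
}}

```text
t: 102.32
tcp_pos: [0.5847, -0.1244, 0.1194]
eef_rot: [-3.136, -0.002, 1.555]
wrist_force: [0.9, -0.6, -0.2]
gripper_width: 0.751
finger_force: 0.0
```

Call:
{"api": "jog_arm", "payload": {
  "delta_pos": [
    [0,0,-50],
    [0,0,-50],
    [0,0,-50],
    [40,0,0],
    [40,0,0]
  ],
  "spin": [0,0,0,0,0],
  "grip": -1
}}

```text
t: 102.95
tcp_pos: [0.5877, -0.0444, 0.2719]
eef_rot: [3.14, 0.0, 1.554]
wrist_force: [0.9, 0.9, 0.1]
gripper_width: 1.004
finger_force: 0.0
```

Call:
{"api": "jog_arm", "payload": {
  "delta_pos": [
    [0,0,0],
    [0,0,0],
    [0,0,0],
    [0,0,0],
    [0,0,0]
  ],
  "spin": [-10,-10,-10,-10,-10]
}}

```text
t: 103.58
tcp_pos: [0.5875, -0.0449, 0.2711]
eef_rot: [-3.142, -0.0, 2.434]
wrist_force: [-0.4, -0.4, -0.3]
gripper_width: 0.998
finger_force: 0.0
```

Call:
{"api": "jog_arm", "payload": {
  "delta_pos": [
    [0,0,0],
    [0,0,0],
    [0,0,0],
    [0,0,0],
    [0,0,0]
  ],
  "spin": [-10,-10,-10,-10.5,0]
}}

```text
t: 104.2
tcp_pos: [0.5875, -0.0449, 0.2711]
eef_rot: [3.141, -0.0, 3.133]
wrist_force: [0.1, -0.2, 0.3]
gripper_width: 0.997
finger_force: 0.0
```

```bash
python3 - <<'E'
from h import *
o=robot.get_obs();print(o["tcp_pos"],o["eef_rot"])
snap("wrist","w8",(100,90,320,170),2.5)
E
```

```text
[ 0.5875304  -0.04491719  0.27106859] [ 3.14148199e+00 -1.95860989e-04  3.13293237e+00]
```

View pics/w8.png

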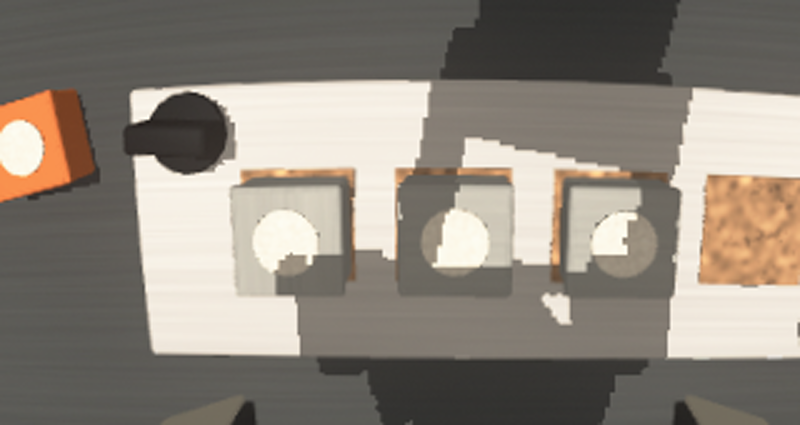

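The tins stand on three neighbouring pads, with lids at (285,243), (456,243) and (625,244). I'll compare those with the expected positions for centred tins.

```bash
python3 - <<'E'
from fit import *
import pickle
p=pickle.load(open("pics/w8.pkl","rb"));S=lambda a:np.array(a,float)/2.5+[100,90]
P=S([(241,169),(354,169),(397,169),(511,169),(553,170),(667,172),(707,175),(700,283),(131,90),(152,353)])
c=lambda i,sx,sy:(sx*.028,(-.114,-.038,.038,.114)[i]+sy*.028,0)
mod=np.array([c(0,-1,-1),c(0,-1,1),c(1,-1,-1),c(1,-1,1),c(2,-1,-1),c(2,-1,1),c(3,-1,-1),c(3,1,-1),(-.07,-.2,0),(.07,-.2,0)])
f=lambda u:(proj("wrist",W(mod,[u[0],u[1],u[2],0]),p)-P).ravel()
r=least_squares(f,[.59,-.01,0],loss="soft_l1");v=[*r.x,0];print(np.round(v,4),r.fun.reshape(-1,2).round(1).tolist())
Rm,t=pose(v)
T=[[(232,186),(342,184),(345,296),(236,296)],[(397,184),(511,184),(511,295),(398,296)],[(567,184),(679,184),(674,297),(565,296)]]
for i,(y,l) in enumerate(zip((-.114,-.038,.038),((285,243),(456,243),(625,244)))):
    q=[Rm.inv().apply(at("wrist",S(a),.081,p)-t) for a in T[i]];q=np.array(q);d=q[1]-q[0];e=q[2]-q[3]
    L=Rm.inv().apply(at("wrist",S(l),.081,p)-t)
    print(i,"lid mm",((L-[0,y,0])*1e3).round(1),"corners mm",((q.mean(0)-[0,y,0])*1e3).round(1),"rot",[round(float(np.degrees(np.arctan2(-k[0],k[1]))),1) for k in(d,e)])
E
```

```text
[ 0.5885 -0.011  -0.0178  0.    ] [[0.0, 0.3], [-0.0, -0.4], [-0.6, -0.4], [0.9, -0.1], [0.8, -0.2], [0.6, 0.3], [0.2, -0.3], [-0.5, 0.3], [-1.2, -0.1], [-0.7, 1.0]]
0 lid mm [ 0.3  0.8 36. ] corners mm [-0.4  2.1 36. ] rot [0.3, 0.4]
1 lid mm [ 0.1  1.3 36. ] corners mm [-1.   0.5 36. ] rot [0.4, 1.0]
2 lid mm [-0.4  0.6 36. ] corners mm [-1.7 -0.8 36. ] rot [1.6, 0.0]
```

```bash
python3 -c "
from plant import robot
print(robot.finish_job())"
```

```text
the job is handed in; nothing more can be done
None
```

I handed the job in at about 104 s: the riser was levelled first, then the three tins placed on neighbouring pads, each within about 1.3 mm of its pad's centre by lid position. By touch the deck showed no detectable wobble and about 0.1° of tilt, but I did not touch-test it again after placing the tins. The judge's result was not shown.

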